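# Release two filter trays with a pin and reject the one that sticks

### The job

Take the orange-handled release pin from its wooden stand and use it on both filter holders: hold the red button down at the bottom of the bore with the pin and, with it held down, push the blue tray out towards the front as far as it will go, without forcing anything. One tray runs out freely to the end of its stroke, the other sticks part of the way and stays where it stuck: slide the white reject tab fully across on the holder whose tray sticks, and leave the other tab alone. Put the pin back upright in its stand, and do not disturb the beaker, timer and weighing boat.

Things in the scene. Friction and masses are not known exactly. Their poses are not given: they have to be found in the camera images.
- pin_grip (a point): Centre of the square orange handle (20 x 20 mm, 70 mm long, flats along the point's x and y) of the loose release pin, 120 g, 125 mm long, upright in its stand at the start. z points up the handle. A 7 mm steel shaft runs down the same axis, its tip 90 mm below this point; a round shoulder (30 mm across, 5 mm thick) under the handle has its lower face 40 mm below this point.
- stand_home (a point): Where pin_grip is when the pin stands home in its stand, a fixed wooden block 60 x 60 mm, 55 mm high, with an upright 13 mm through hole in its middle; the pin's shoulder rests on its top, 40 mm below this point. z up, x and y along the block's sides, which the handle's flats follow at the start.
- holder_1: A grey filter holder, fixed to the worktop, turned a little; origin on the worktop. x backwards (away from the robot), y left, z up; the tray comes out along -x. 70 mm wide, 160 mm long (x -95 to 65 mm, then a 24 mm hose nipple). The chamber at the back (x 0 to 65 mm) has its top 51 mm up; in front two rails 32 mm high guide the blue tray.
- holder_2: The second filter holder, the same in every visible way. Which of the two stands left or right varies.
- tray_1 (a joint): How far the blue tray of holder_1 is out, m: 0 home, full stroke 0.060 (along holder -x). Its catch falls in every 12 mm (1.5 mm play) unless the button is held down all the way. With the button down a good tray slides with about 2 N to a stop at 0.060; a sticking one blocks hard somewhere from 0.020 to 0.045. More than 45 N between pin and holder is damage.
- tray_2 (a joint): The same for holder_2.
- tray_1_bore (a point): Centre of the mouth of the upright 13 mm bore in holder_1's blue block (50 x 44 mm, top 45 mm above the worktop); moves with the tray. The red button in it (11.6 mm) has its top anywhere from 10 to 20 mm below the mouth: differs between units, not reported. Sprung: 2 N at first, 6 N at the end of its 9 mm travel, where it stops hard; the catch is free from 6 mm of travel on.
- tray_2_bore (a point): The same for holder_2.
- tab_1 (a joint): White reject tab on top of the chamber of holder_1, m: 0 not rejected (as it starts), 0.020 fully across, red field uncovered. It slides along the holder's +y with about 2 N and stays where it is left.
- tab_2 (a joint): The same for holder_2.
- tab_1_top (a point): Centre of the top of that tab's grip rib on holder_1: rib 13 mm (x) by 8 mm (y), its top 16 mm above the chamber's top; round its foot is a thin plate 15 x 19 mm, 3 mm high. Axes as the holder's.
- tab_2_top (a point): The same for holder_2.
- beaker: Small glass beaker, 52 mm across, 65 mm high, a loose bystander. Origin at the centre of its underside.
- timer: White timer, 58 x 62 x 17 mm, a loose bystander. Origin at the centre of its underside.
- weigh_boat: White weighing boat, 66 x 66 x 18 mm, a loose bystander. Origin at the centre of its underside.
Mind the look-alikes: they are no part of the job. What is shaped like the part that bears pin_grip but turquoise or yellow is not meant.

How it is judged (in metres and radians):
On the way, in this order (a step that is already met when the one before it is completed fails the run):
1. the pin is lifted out of its stand (z of pin_grip in the frame of stand_home above 0.05 m and contact force between the fingers and release_pin above 1 N), for 0.1 s.
2. a tray is pushed past half of its stroke with the pin (((value of joint tray_1 above 0.035 m and contact force between release_pin and holder_1 above 1 N) or (value of joint tray_2 above 0.035 m and contact force between release_pin and holder_2 above 1 N))), for 0.05 s.
At the end, for the whole second after the job is handed in: Free tray out more than 55 of 60 mm; sticking tray out to where it blocks (over 18 mm); its reject tab across by over 16 of 20 mm, the other tab moved under 4 mm; pin at rest in its stand, handle centre within 10 mm of home, tilted under 0.15 rad (((value of joint tray_1 above 0.055 m and value of joint tray_2 between 0.018 and 0.05 m and value of joint tab_2 above 0.016 m and value of joint tab_1 below 0.004 m) or (value of joint tray_2 above 0.055 m and value of joint tray_1 between 0.018 and 0.05 m and value of joint tab_1 above 0.016 m and value of joint tab_2 below 0.004 m)) and distance between pin_grip and stand_home below 0.01 m and angle between pin_grip's own z axis and vertical below 0.15 rad and linear speed of release_pin below 0.02 m/s); the robot touches nothing.
It fails at once if more than 45 N between the pin and a holder (contact force between release_pin and holder_1 above 45 N or contact force between release_pin and holder_2 above 45 N).
It fails at once if the beaker, timer or weighing boat is moved by more than 30 mm or tipped (distance of any of beaker, timer, weigh_boat from where it was at the start of the episode above 0.03 m or angle between beaker's own z axis and vertical above 0.5 rad).
It also fails if it takes over 61 s, if anything falls off the work surface, if the arm or the gripper's body presses on something with over 40 N, if the wrist force passes 120 N, or if a joint passes its speed limit or range.

### The arm

A 7-joint arm with a two-finger parallel gripper is mounted at the origin on a cart in front of the work surface, level with it; the furniture and walls round the work are solid. World frame = base frame: x ahead of the robot, y to its left, z up, the work surface at z = 0. Lengths are in mm, angles in rad, forces in N, time in s.
With the tool pointing down it reaches from about 400 to 925 mm from the base axis. Payload 5.6 kg.
Tool frame: the origin (TCP) lies at the centre of the arm's flange, where the gripper is bolted on; the fingertips stand 173 mm ahead of it and the grasp point (between the pads) lies 155 mm ahead of it; x points along the fingers, z is the direction in which the jaws open and shut, and the axes are right-handed (so a half turn about x gives the same grasp; the last joint's range is limited). The gripper opens to 85 mm and grips with 20 to 120 N. Pads are 22 mm wide; open, the fingers measure 114 mm over their backs; the gripper's body (76 mm by 85 mm) begins 54 mm behind the grasp point. The pads swing forward as they close: fully open they stand 13 mm farther back than shut.
Start: joints at [1.303, 0.468, -0.012, 1.603, 0.006, 1.071, -0.056], TCP at [144.855, -633.655, 404.69] pointing down, gripper open.
Joint ranges: [-2.53, 2.53], [-0.31, 2.02], [-1.57, 1.55], [0.28, 2.44], [-1.29, 4.43], [0.15, 1.84], [-2.92, 2.92]. Speed limits (rad/s): [2.57, 2.57, 3.14, 3.14, 3.14, 3.14, 3.14].

### API

Orientations are given as [roll, pitch, yaw] about the fixed x, y, z axes, in that order (R = Rz(yaw) Ry(pitch) Rx(roll)).
In Python, from plant import r, cams, job gives the robot as it stands.
- The arm moves only by the shell command python3 -m handwheel 'ROWS' [FORCE]. ROWS is JSON, a list of rows, each a list of 5 numbers: the finger opening in m, from 0 to 0.0854, then the shift along the tool's x, y, z in m, then the turn about the tool's x in degrees. A call has 1 to 8 rows; each row shifts and turns the pose as measured when the row begins, along the tool's axes as they then stand; what a row does not reach is not made up. A row lasts 1/8 s, in which the tool goes at most 62.5 mm and 10.7 degrees, less where a joint would pass 70% of its speed; a pose out of reach is approached as far as the arm can. A call with a gripper value outside its range is refused whole. The fingers move at their own pace and stop on an object; FORCE is the grip in N (left out, the last holds). Time passes only in rows, so rows that do not move let the fingers close. It gives the time, the measured TCP pose, the force and the opening at its end, in the units of the state.
- r.get_state(): the state, without advancing time (a new reading comes with each control period).
- cams.grab_frame(name): name is "scene" or "top" or "wrist"; returns (picture, depth): 384x512x3 uint8, red, green, blue; 384x512 float32, mm along the optical axis (not along the pixel's ray), 0 where there is no reading.
- cams.camera_params(name): a dict with "camera_matrix" (3x3 intrinsics, pixels), "distortion" ([k1, k2, p1, p2, k3] as OpenCV has them; the pictures are not rectified), "rvec" (rotation vector, rad) and "tvec" (3), from world to camera coordinates, as OpenCV has them; the wrist camera has in their place "tool_from_camera" (4x4, takes a point from camera to tool coordinates, whose origin is the TCP and whose axes are the tool frame's). Camera axes: x right, y down, z forward; pixel columns grow to the right and rows downward; lengths in mm; the calibration is good to about 2 mm. A picture is of the moment at which its call begins: read the wrist's pose just before it. camera_params takes no time and is no camera call.
- job.sign_off(): hands the job in, once; it reports no verdict.
The state is a dict: "clock": time; "joint_positions": joint angles; "dq": joint speeds; "joint_efforts": joint torques, N m; "tcp_pos": TCP position; "tool_rot": TCP orientation; "wrist_force": force on the tool from outside, world axes, zero at the start; "moment": the same for the moment, N m; "grip_width": finger opening in mm.
Only numpy, scipy, OpenCV 4.12 (cv2) and the standard library are available. Lean on these libraries where they do the work, as an engineer would, in place of code of your own. Each camera call takes 0.05 s, during which the arm holds its last target. There are 200 camera calls.

## Working session

There is one attempt and no reset: what is moved stays moved. The work goes in short steps, Python scripts to look and compute and a shell command to move; the robot and the scene stay as the last step left them, time stands still between calls to the robot, and variables do not carry over. Pictures are saved under pics/ and viewed, about 8 in all and at most 12, crops included, and the job is handed in when it is done.

```bash
ls; mkdir -p pics
python3 - <<'E'
from plant import r,cams,job
import cv2,numpy as np
print(r.get_state())
for n in ("scene","top"):
    im,d=cams.grab_frame(n); cv2.imwrite(f"pics/{n}0.png",im[:,:,::-1]); np.save(f"pics/{n}0.npy",d)
    print(n,cams.camera_params(n))
print(cams.camera_params("wrist"))
a=cv2.imread("pics/scene0.png");b=cv2.imread("pics/top0.png")
cv2.imwrite("pics/both.png",cv2.resize(b,(800,600)))
E
```

```text
pics
{'clock': 0.0, 'joint_positions': array([ 1.3029816 ,  0.46836689, -0.01160053,  1.60366493,  0.00594226,
        1.07142039, -0.05629682]), 'dq': array([ 1.14219021e-03, -4.68874340e-05,  3.16415374e-04, -2.66575819e-04,
       -4.12143492e-05, -7.63979067e-04, -2.36213668e-04]), 'joint_efforts': array([ 1.65706897e-04, -5.32388091e+01,  2.17580603e-02, -2.51306838e+01,
        1.15437029e-02,  7.57656991e-03,  2.20029733e-05]), 'tcp_pos': array([ 144.80043375, -633.38917752,  403.72761442]), 'tool_rot': array([-3.0991767 ,  1.56897121,  1.8379367 ]), 'wrist_force': array([-0.09983775,  0.22652562,  0.42166241]), 'moment': array([ 0.02386892, -0.0031316 ,  0.06025983]), 'grip_width': 84.86118228010196}
scene {'camera_matrix': array([[434.23000291,   0.        , 254.25306183],
       [  0.        , 434.23000291, 196.15073496],
       [  0.        ,   0.        ,   1.        ]]), 'distortion': array([-0.11317948,  0.        ,  0.        ,  0.        ,  0.        ]), 'rvec': array([ 1.04795708, -2.05825558,  1.3093297 ]), 'tvec': array([390.25775213, 224.23059499, 795.21985632])}

[... 300 characters left out ...]
  0.21215317]), 'tvec': array([  78.55984862,  538.26620707, 1106.13942816])}
{'camera_matrix': array([[287.84089   ,   0.        , 253.73055144],
       [  0.        , 287.84089   , 197.6578957 ],
       [  0.        ,   0.        ,   1.        ]]), 'distortion': array([-0.04828219,  0.        ,  0.        ,  0.        ,  0.        ]), 'tool_from_camera': array([[-7.00231793e-04, -2.94458332e-01,  9.55664063e-01,
         2.98177353e+01],
       [ 4.94473195e-04, -9.55664282e-01, -2.94458037e-01,
         7.57088432e+01],
       [ 9.99999633e-01,  2.66361383e-04,  8.14788266e-04,
        -2.96053437e-01],
       [ 0.00000000e+00,  0.00000000e+00,  0.00000000e+00,
         1.00000000e+00]])}
```

View pics/both.png

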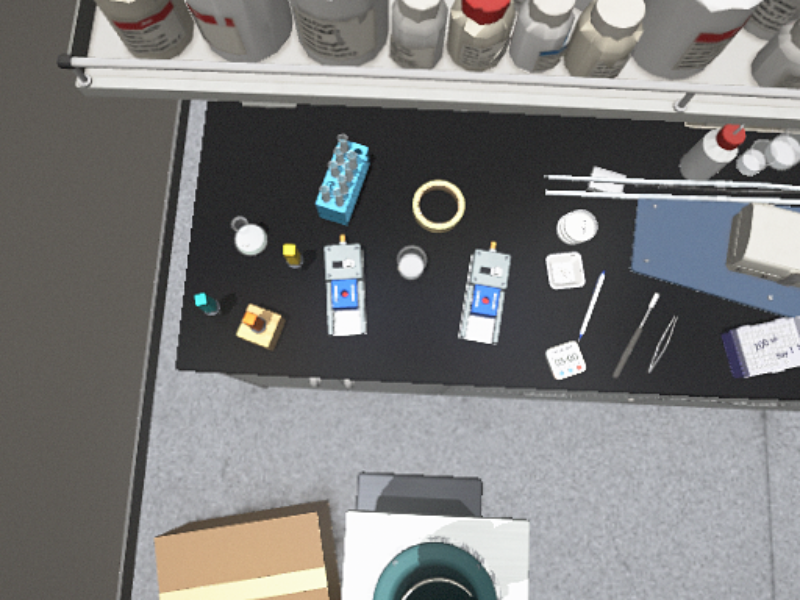

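View pics/scene0.png

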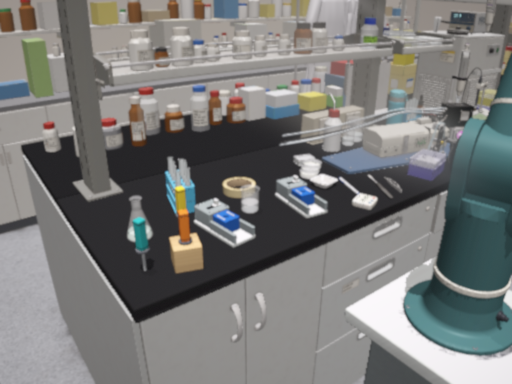

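Top view (800x600): the orange pin is at (254,318) in the wooden stand at (262,326). The look-alikes are turquoise (206,302) and yellow (291,254). The holders are at (345,288) and (485,295), the beaker at (411,262), the weigh boat at (565,270) and the timer at (566,358). The scene view confirms the same layout; orange is the only handle standing in a wooden block.

```bash
cat > h.py <<'E'
import numpy as np,cv2
from plant import r,cams
from scipy.spatial.transform import Rotation as R
def cam(n,st=None):
    p=cams.camera_params(n);K=p["camera_matrix"];D=p["distortion"]
    if n=="wrist":
        st=st or r.get_state();T=p["tool_from_camera"];Rt=R.from_euler("xyz",st["tool_rot"]).as_matrix()
        return K,D,Rt@T[:3,:3],Rt@T[:3,3]+st["tcp_pos"]
    Rm=cv2.Rodrigues(p["rvec"])[0]
    return K,D,Rm.T,-Rm.T@p["tvec"]
def cast(c,px,z):
    K,D,Rc,o=c
    u=cv2.undistortPoints(np.array(px,float).reshape(-1,1,2),K,D).reshape(-1,2)
    d=np.c_[u,np.ones(len(u))]@Rc.T
    return o+d*((z-o[2])/d[:,2])[:,None]
def proj(c,P):
    K,D,Rc,o=c
    Rw=Rc.T
    return cv2.projectPoints(np.array(P,float).reshape(-1,1,3),cv2.Rodrigues(Rw)[0],-Rw@o,K,D)[0].reshape(-1,2)
def mask(im,name):
    h=cv2.cvtColor(im,cv2.COLOR_RGB2HSV)
    lo,hi={"orange":((8,180,120),(18,255,255)),"blue":((105,160,70),(125,255,255)),"red":((172,150,80),(180,255,255)),
      "wood":((14,60,120),(24,170,255)),"red2":((0,150,80),(6,255,255))}[name]
    return cv2.inRange(h,lo,hi)
def blobs(m,amin=8):
    n,l,s,c=cv2.connectedComponentsWithStats(m)
    return [(c[i].round(1),int(s[i,4]),s[i,:4].tolist(),l==i) for i in range(1,n) if s[i,4]>=amin]
E
python3 - <<'E'
from h import *
im=cv2.imread("pics/top0.png")[:,:,::-1].copy(); c=cam("top"); print("cam",c[3])
for n,z in (("orange",130),("blue",45),("red",30),("red2",30),("wood",55)):
    for b in blobs(mask(im,n)):
        x,y=b[0]
        if 100<x<360 and 130<y<240:
            rc=cv2.minAreaRect(np.argwhere(b[3])[:,::-1].astype(np.float32))
            print(n,b[0],b[1],b[2],cast(c,[b[0]],z)[0].round(1),rc)
crop=im[130:240,120:345,::-1]
cv2.imwrite("pics/crop1.png",cv2.resize(crop,None,fx=3.5,fy=3.5,interpolation=cv2.INTER_CUBIC))
st=r.get_state();print(R.from_euler("xyz",st["tool_rot"]).as_matrix().round(3))
E
```

```text
cam [ 289.94676869   86.8295454  1194.92179468]
blue [219.4 183.4] 87 [212, 179, 17, 15] [537.9 185.6  45. ] ((220.0, 186.0), (16.0, 14.0), 0.0)
blue [309.6 189.3] 117 [302, 182, 18, 18] [533.4 -66.8  45. ] ((310.31085205078125, 191.63516235351562), (15.617903709411621, 17.26189422607422), 9.462322235107422)
blue [223.4 190.5] 8 [221, 189, 5, 5] [518.2 173.1  45. ] ((223.780029296875, 190.45999145507812), (5.0, 2.6000001430511475), 36.869895935058594)
blue [221.3 196. ] 18 [214, 195, 15, 3] [502.4 178.   45. ] ((221.00772094726562, 196.0615692138672), (1.6124515533447266, 14.139959335327148), 82.87498474121094)
blue [313.4 199.6] 19 [307, 196, 11, 6] [504.8 -77.9  45. ] ((312.7930908203125, 199.98277282714844), (4.270992755889893, 10.770329475402832), 68.19859313964844)
wood [277.2 147.1] 8 [276, 146, 4, 3] [648.6  28.3  55. ] ((277.2500305175781, 147.25), (3.535533905029297, 1.4142134189605713), 45.0)
wood [218.7 151.8] 13 [217, 150, 4, 5] [626.7 192.6  55. ] ((218.5, 152.0), (4.0, 3.0), 90.0)
wood [166.6 203. ] 171 [154, 194, 26, 20] [473.5 326.5  55. ] ((166.13015747070312, 204.98631286621094), (22.705982208251953, 16.5028018951416), 20.556047439575195)
[[-0.     0.975  0.223]
 [ 0.002  0.223 -0.975]
 [-1.    -0.    -0.002]]
```

View pics/crop1.png

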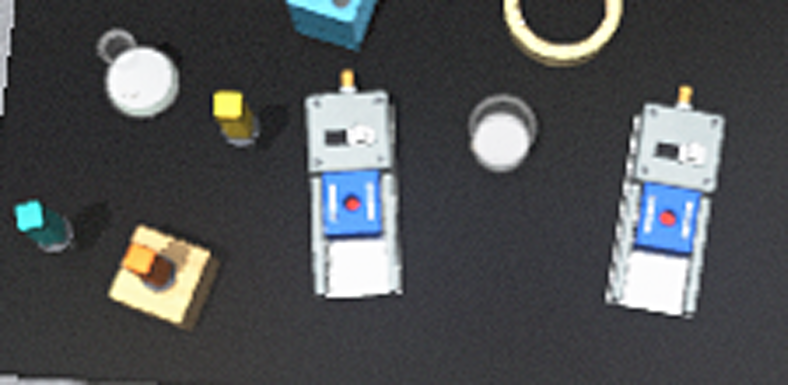

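```bash
python3 -m handwheel '[[0.06,0,0.044,-0.02,0],[0.06,0,0.044,-0.02,0],[0.06,0,0.044,-0.02,0],[0.06,0,0.044,-0.02,0],[0.06,0,0.044,-0.02,0],[0.06,0,0.044,-0.02,0],[0.06,0,0.044,-0.02,0],[0.06,0,0.044,-0.02,0]]' 60
python3 - <<'E'
from h import *
c=cam("top")
f=lambda x,y:(x/3.5+120,y/3.5+130)
print("handle",cast(c,[f(140,257)],130))
print("stand edges z55",cast(c,[f(140,227),f(214,262),f(108,298)],55))
E
```

```text
clock: 1.1
tcp_pos: [456.9, -395.7, 399.6]
tool_rot: [-2.477, 1.563, 2.449]
wrist_force: [0.5, 0.3, 0.1]
grip_width: 60.1
handle [[459.4787969  327.63333543 130.        ]]
stand edges z55 [[495.35627327 346.83877551  55.        ]
 [470.36371678 285.93581393  55.        ]
 [437.75307717 366.69812238  55.        ]]
```

```bash
python3 -m handwheel '[[0.06,0,0.0107,-0.047,0],[0.06,0,0.0107,-0.047,0],[0.06,0,0.0107,-0.047,0],[0.06,0,0.0107,-0.047,0],[0.06,0,0.0107,-0.047,0],[0.06,0,0.0107,-0.047,0],[0.06,0,0.0107,-0.047,0],[0.06,0,0.0107,-0.047,0]]' && python3 -m handwheel '[[0.06,0,0.0107,-0.047,0],[0.06,0,0.0107,-0.047,0],[0.06,0,0.0107,-0.047,0],[0.06,0,0.0107,-0.047,0],[0.06,0,0.0107,-0.047,0],[0.06,0,0,0,10],[0.06,0,0,0,10],[0.06,0,0,0,10]]'
cat > snap.py <<'E'
import sys
from h import *
st=r.get_state();im,d=cams.grab_frame("wrist");cv2.imwrite(f"pics/{sys.argv[1]}.png",im[:,:,::-1])
np.save(f"pics/{sys.argv[1]}.npy",d)
import pickle;pickle.dump(st,open(f"pics/{sys.argv[1]}.pkl","wb"))
M=R.from_euler("xyz",st["tool_rot"]).as_matrix()
print(st["tcp_pos"].round(1),"grasp",(st["tcp_pos"]+155*M[:,0]).round(1));print(M.round(4))
E
python3 snap.py w1
```

```text
clock: 2.1
tcp_pos: [460.8, 2.9, 399.5]
tool_rot: [-2.521, 1.561, 2.407]
wrist_force: [-0.1, -0.1, -0.9]
grip_width: 60.2
clock: 3.1
tcp_pos: [459.6, 255.8, 399.1]
tool_rot: [-1.814, 1.557, 2.582]
wrist_force: [0.3, -0.2, -0.2]
grip_width: 60.1
[459.6 255.8 399.1] grasp [457.9 256.9 244.1]
[[-0.0114  0.9503 -0.3112]
 [ 0.0072 -0.3111 -0.9504]
 [-0.9999 -0.0131 -0.0033]]
```

View pics/w1.png

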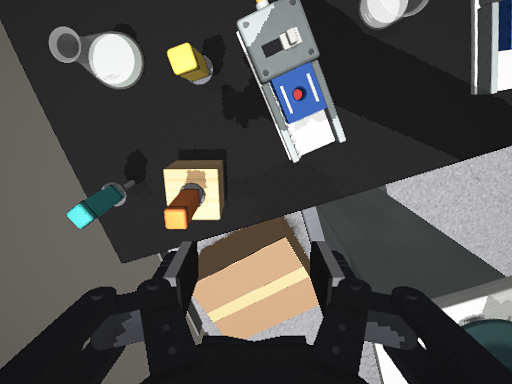

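The wrist view shows the orange handle's top face at (176,218), in the wooden stand (shaft foot about (193,193)). Turquoise is at (80,213), yellow at (182,57), and the left holder's red button at (298,94). The choice is confirmed, so I'll measure it.

Run:
```python
from h import *
import pickle
st=pickle.load(open("pics/w1.pkl","rb"));c=cam("wrist",st);M=R.from_euler("xyz",st["tool_rot"]).as_matrix()
im=cv2.imread("pics/w1.png")[:,:,::-1].copy();hsv=cv2.cvtColor(im,cv2.COLOR_RGB2HSV)
d=np.load("pics/w1.npy")
for p in [(177,218),(185,205),(210,180),(170,180),(298,94),(285,80),(325,120)]: print(p,hsv[p[1],p[0]],d[p[1],p[0]])
m=cv2.inRange(hsv,(8,150,205),(20,255,255));m[:160]=0;m[:,:140]=0;m[240:]=0;m[:,230:]=0
for b in blobs(m,30):
    rc=cv2.minAreaRect(np.argwhere(b[3])[:,::-1].astype(np.float32));print("or",b[0],b[1],b[2],rc)
    P=cast(c,cv2.boxPoints(rc),130);print(P.round(1),P.mean(0).round(1))
w=cv2.inRange(hsv,(12,40,170),(26,170,255));w[:155]=0;w[:,:150]=0;w[230:]=0;w[:,230:]=0
for b in blobs(w,200):
    print("wood",b[0],b[1],b[2]); x,y,ww,hh=b[2]
    P=cast(c,[(x,y),(x+ww,y),(x+ww,y+hh),(x,y+hh)],55);print(P.round(1),P.mean(0).round(1))
rm=mask(im,"red")|mask(im,"red2")
for b in blobs(rm,10): print("red",b[0],b[1],cast(c,[b[0]],30).round(1))
bm=mask(im,"blue")
for b in blobs(bm,80): print("blue",b[0],b[1],b[2],cv2.minAreaRect(np.argwhere(b[3])[:,::-1].astype(np.float32)))
```

```text
(177, 218) [ 23 136 254] 256.4038
(185, 205) [ 11 190 113] 264.3972
(210, 180) [ 24  65 254] 0.0
(170, 180) [ 24  69 253] 323.17844
(298, 94) [  1 175 222] 320.8818
(285, 80) [110 165 193] 298.93588
(325, 120) [  0   0 251] 347.5431
or [175.3 217.3] 130 [164, 209, 23, 20] ((175.0, 218.5), (19.0, 22.0), 90.0)
[[473.  336.4 130. ]
 [467.  317.7 130. ]
 [450.  324.7 130. ]
 [456.2 343.8 130. ]] [461.5 330.6 130. ]
wood [188.8 178.5] 732 [163, 169, 56, 37]
[[498.8 350.9  55. ]
 [479.2 291.5  55. ]
 [438.3 306.5  55. ]
 [458.5 368.5  55. ]] [468.7 329.4  55. ]
wood [174.9 219.1] 368 [164, 210, 22, 19]
[[453.6 369.4  55. ]
 [445.6 344.8  55. ]
 [423.2 354.   55. ]
 [431.3 379.2  55. ]] [438.4 361.9  55. ]
red [297.4  93.6] 68 [[528.5 183.8  30. ]]
blue [504.6  25.2] 498 [499, 0, 13, 50] ((505.0, 24.5), (49.0, 12.0), 90.0)
blue [298.3  92.6] 1651 [271, 62, 56, 62] ((299.0000305175781, 92.5), (49.20926284790039, 43.081321716308594), 68.19859313964844)
```

```bash
python3 -m handwheel '[[0.06,0.02,-0.009,-0.035,0],[0.06,0.02,-0.009,-0.035,0],[0.06,0,0,0,0],[0.06,0,0,0,0]]'
cat > om.py <<'E'
import sys,pickle
from h import *
st=pickle.load(open(f"pics/{sys.argv[1]}.pkl","rb"));c=cam("wrist",st);M=R.from_euler("xyz",st["tool_rot"]).as_matrix()
im=cv2.imread(f"pics/{sys.argv[1]}.png")[:,:,::-1].copy();hsv=cv2.cvtColor(im,cv2.COLOR_RGB2HSV)
m=cv2.inRange(hsv,(8,100,205),(25,255,255))
g=st["tcp_pos"]+155*M[:,0]
for b in blobs(m,100):
    rc=cv2.minAreaRect(np.argwhere(b[3])[:,::-1].astype(np.float32))
    P=cast(c,cv2.boxPoints(rc),130);q=P.mean(0);t=q.copy();t[2]=110
    print(b[0],b[1],rc,q.round(1),np.linalg.norm(P[1]-P[0]).round(1),np.linalg.norm(P[2]-P[1]).round(1),"tool delta",(M.T@(t-g)).round(1))
E
python3 snap.py w2; python3 om.py w2
```

```text
clock: 3.65
tcp_pos: [464.9, 328.2, 358.0]
tool_rot: [-1.67, 1.558, 2.727]
wrist_force: [-0.1, -0.4, 0.3]
grip_width: 60.2
[464.9 328.2 358. ] grasp [463.2 329.  203. ]
[[-0.0114  0.9505 -0.3106]
 [ 0.005  -0.3106 -0.9505]
 [-0.9999 -0.0124 -0.0012]]
[275.9  15.4] 268 ((275.5660400390625, 16.98113250732422), (31.592924118041992, 28.845714569091797), 74.05460357666016) [582.  276.7 130. ] 17.2 17.7 tool delta [ 91.4 130.3  12.9]
[252.4 218.3] 615 ((252.0, 218.5), (23.0, 26.0), 90.0) [461.2 331.5 130. ] 18.9 18.2 tool delta [93.  -1.5 -1.6]
```

```bash
python3 -m handwheel '[[0.06,0.031,-0.0015,-0.0016,0],[0.06,0.031,0,0,0],[0.06,0.031,0,0,0],[0.06,0,0,0,0],[0.01,0,0,0,0],[0.01,0,0,0,0],[0.01,0,0,0,0],[0.01,0,0,0,0]]' 60; python3 snap.py w3
```

```text
clock: 4.7
tcp_pos: [466.9, 326.4, 271.0]
tool_rot: [-2.903, 1.562, 1.489]
wrist_force: [-0.2, -0.6, -1.6]
grip_width: 18.8
[466.9 326.4 271. ] grasp [467.  327.8 116. ]
[[ 8.000e-04  9.489e-01 -3.157e-01]
 [ 9.200e-03 -3.157e-01 -9.488e-01]
 [-1.000e+00 -2.200e-03 -9.000e-03]]
```

```bash
for i in 1; do python3 -m handwheel '[[0.01,-0.012,0,0,0],[0.01,-0.012,0,0,0]]' 60;  python3 -m handwheel '[[0.01,-0.012,0,0,0],[0.01,-0.012,0,0,0]]'; python3 -m handwheel '[[0.01,-0.012,0,0,0],[0.01,-0.012,0,0,0]]'; python3 -m handwheel '[[0.01,-0.012,0,0,0],[0.01,-0.012,0,0,0]]';  python3 -m handwheel '[[0.01,0,0,0,0]]'; done
```

```text
clock: 5.0
tcp_pos: [466.6, 326.2, 295.6]
tool_rot: [-2.722, 1.562, 1.669]
wrist_force: [0.6, -0.7, -1.0]
grip_width: 19.1
clock: 5.25
tcp_pos: [466.7, 326.1, 322.0]
tool_rot: [-2.838, 1.562, 1.554]
wrist_force: [0.3, -0.2, -1.1]
grip_width: 18.9
clock: 5.5
tcp_pos: [466.6, 325.8, 348.1]
tool_rot: [-2.908, 1.562, 1.484]
wrist_force: [-0.3, 0.6, -1.7]
grip_width: 19.1
clock: 5.75
tcp_pos: [466.5, 325.6, 373.9]
tool_rot: [-2.923, 1.561, 1.469]
wrist_force: [0.1, 0.4, -1.1]
grip_width: 19.1
clock: 5.88
tcp_pos: [466.8, 325.8, 375.2]
tool_rot: [-3.074, 1.56, 1.317]
wrist_force: [0.4, 0.6, -1.5]
grip_width: 19.2
```

```bash
python3 snap.py w4; python3 om.py w4
python3 - <<'E'
from h import *
for n in ("scene",):
    im,d=cams.grab_frame(n); cv2.imwrite(f"pics/{n}1.png",im[:,:,::-1])
a=cv2.imread("pics/w4.png"); b=cv2.imread("pics/scene1.png")[140:300,100:340]
b=cv2.resize(b,(576,384)); cv2.imwrite("pics/c4.png",cv2.resize(np.hstack([a,b[:,:288+200]]),(800,307)))
E
```

```text
[466.8 325.8 375.2] grasp [467.2 327.4 220.2]
[[ 2.700e-03  9.490e-01 -3.152e-01]
 [ 1.040e-02 -3.152e-01 -9.490e-01]
 [-9.999e-01 -7.000e-04 -1.080e-02]]
[273.3  31.7] 211 ((272.95001220703125, 33.350006103515625), (27.828041076660156, 27.51181411743164), 71.56504821777344) [582.3 277.  130. ] 18.2 17.4 tool delta [109.9 125.2  12.7]
[251.6 310.8] 369 ((253.91969299316406, 309.6866760253906), (40.33524703979492, 12.319374084472656), 2.726311206817627) [376.3 358.8 130. ] 13.4 35.9 tool delta [ 1.102e+02 -9.610e+01  1.000e-01]
```

View pics/c4.png

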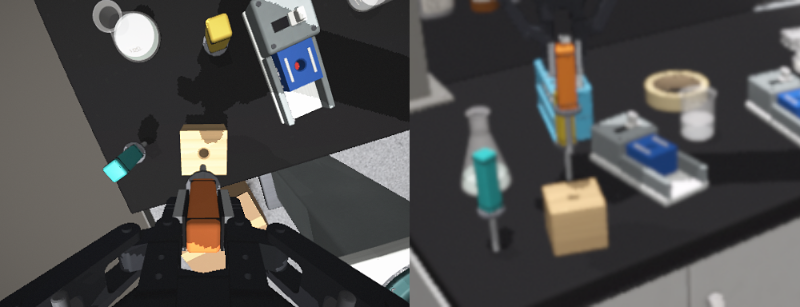

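The wrist view shows the empty stand with its hole at about (255,191) full-frame and the pin held between the pads; the scene crop shows the pin lifted upright. Now I'll measure the hole and the left holder.

```bash
cat > hm.py <<'E'
import sys,pickle
from h import *
n=sys.argv[1]
st=pickle.load(open(f"pics/{n}.pkl","rb"));c=cam("wrist",st);M=R.from_euler("xyz",st["tool_rot"]).as_matrix()
im=cv2.imread(f"pics/{n}.png")[:,:,::-1].copy();hsv=cv2.cvtColor(im,cv2.COLOR_RGB2HSV)
g=st["tcp_pos"]+155*M[:,0]; print("grasp",g.round(1))
w=cv2.inRange(hsv,(12,30,150),(28,190,255))
for b in blobs(w,600):
    x,y,ww,hh=b[2]
    cn,hi=cv2.findContours(b[3].astype(np.uint8),cv2.RETR_CCOMP,cv2.CHAIN_APPROX_NONE)
    for k,q in enumerate(cn):
        if hi[0][k][3]>=0 and cv2.contourArea(q)>20:
            e=cv2.minEnclosingCircle(q);print("hole",e,cv2.contourArea(q),cast(c,[q.reshape(-1,2).mean(0)],55).round(1))
    print("wood",b[0],b[1],b[2])
for b in blobs(mask(im,"red")|mask(im,"red2"),15): print("red",b[0],b[1],"z30",cast(c,[b[0]],30).round(1))
for b in blobs(mask(im,"blue"),600):
    cn=cv2.findContours(b[3].astype(np.uint8),cv2.RETR_EXTERNAL,cv2.CHAIN_APPROX_SIMPLE)[0]
    q=cv2.convexHull(max(cn,key=cv2.contourArea))
    rc=cv2.minAreaRect(q);P=cast(c,cv2.boxPoints(rc),45)
    print("blue",b[0],b[1],"corners",P[:,:2].round(1).tolist(),P.mean(0).round(1))
    for i in range(2):
        e=P[i+1]-P[i];print("  edge",np.linalg.norm(e).round(1),"ang",np.degrees(np.arctan2(e[1],e[0])).round(1))
E
python3 hm.py w4; python3 hm.py w1
```

```text
grasp [467.2 327.4 220.2]
wood [273.3  34. ] 811 [257, 17, 33, 35]
hole ((246.0, 210.0), 4.472236156463623) 20.5 [[443.  345.4  55. ]]
hole ((254.5, 205.5), 4.743516445159912) 22.5 [[446.9 335.2  55. ]]
hole ((227.5, 204.5), 4.527792930603027) 23.5 [[455.8 362.9  55. ]]
hole ((281.5, 207.0), 9.013978004455566) 66.0 [[437.4 310.4  55. ]]
hole ((254.38461303710938, 191.0), 6.690637111663818) 120.0 [[461.2 330.9  55. ]]
hole ((282.0, 188.0), 9.000100135803223) 34.0 [[455.4 302.5  55. ]]
hole ((259.0, 179.0), 5.099119663238525) 22.5 [[471.5 322.7  55. ]]
hole ((228.07142639160156, 181.5), 4.953968048095703) 39.0 [[479.6 353.6  55. ]]
wood [255.3 188.2] 2593 [225, 163, 59, 56]
wood [314.4 264.5] 779 [295, 240, 39, 48]
wood [254.8 322.8] 1527 [226, 303, 56, 39]
red [370.9  81.9] 38 z30 [[528.2 182.4  30. ]]
blue [374.5  80.1] 1948 corners [[554.1, 209.8], [555.1, 165.2], [503.2, 157.0], [501.7, 203.6]] [528.5 183.9  45. ]
  edge 44.6 ang -88.7
  edge 52.5 ang -171.0
grasp [457.9 256.9 244.1]
hole ((216.5, 192.0), 8.01570987701416) 34.5 [[455.2 302.9  55. ]]
wood [193.9 186.5] 1480 [163, 169, 57, 51]
wood [256.8 291.5] 7715 [193, 237, 126, 102]
red [297.4  93.6] 68 z30 [[528.5 183.8  30. ]]
blue [298.3  92.6] 1651 corners [[552.8, 209.1], [555.1, 165.0], [504.9, 158.1], [501.9, 204.0]] [528.7 184.1  45. ]
  edge 44.1 ang -87.1
  edge 50.6 ang -172.1
```

```bash
python3 -m handwheel '[[0.01,-0.005,0.013,0.034,0],[0.01,-0.005,0.013,0.034,0],[0.01,-0.005,0.013,0.034,0],[0.01,-0.005,0.013,0.034,0],[0.01,0,0,0,-8],[0.01,0,0,0,-8],[0.01,0,0,0,-8],[0.01,0,0,0,0]]'; python3 snap.py w5; python3 hm.py w5
```

```text
clock: 6.98
tcp_pos: [471.9, 174.1, 387.7]
tool_rot: [-2.257, 1.56, 2.565]
wrist_force: [-0.7, 0.2, -1.5]
grip_width: 19.2
[471.9 174.1 387.7] grasp [470.5 175.  232.7]
[[-0.009   0.9939  0.1095]
 [ 0.0058  0.1096 -0.994 ]
 [-0.9999 -0.0083 -0.0068]]
grasp [470.5 175.  232.7]
hole ((108.0, 186.0), 28.231287002563477) 266.5 [[446.3 335.   55. ]]
hole ((111.85294342041016, 173.85293579101562), 6.511340618133545) 108.0 [[461.4 330.7  55. ]]
wood [111.4 171.2] 2586 [79, 138, 67, 71]
wood [153.6 266.7] 3726 [102, 243, 115, 59]
red [252.5 123.9] 82 z30 [[528.3 184.2  30. ]]
red [474.8 151.8] 25 z30 [[527.9 -76.3  30. ]]
blue [256.4 133.9] 728 corners [[536.9, 197.1], [540.5, 164.9], [506.3, 160.5], [502.6, 193.8]] [521.6 179.1  45. ]
  edge 32.5 ang -83.7
  edge 34.5 ang -172.7
blue [474.2 150.5] 1800 corners [[510.0, -32.9], [561.8, -39.0], [550.2, -94.7], [496.3, -90.8]] [529.6 -64.3  45. ]
  edge 52.2 ang -6.7
  edge 56.9 ang -101.8
```

View pics/w5.png

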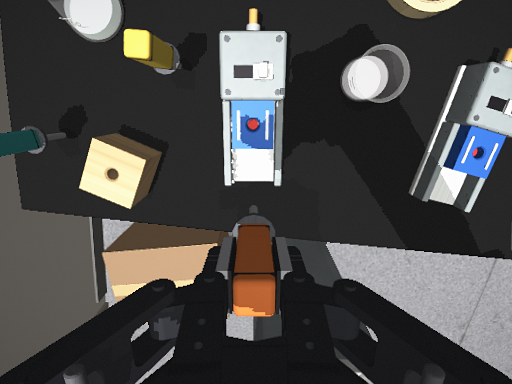

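The wrist view shows the left holder nearly parallel to the image columns. Its red button is at (253,124), its tab rib at (265,70), the pin tip around (253,210), the stand hole at (112,174), the beaker at (370,78) and the right holder's button at (475,152).

```bash
cat > ch.py <<'E'
import sys,pickle
from h import *
n=sys.argv[1];x0,x1,y0,y1=map(int,sys.argv[2:6])
st=pickle.load(open(f"pics/{n}.pkl","rb"));c=cam("wrist",st);d=np.load(f"pics/{n}.npy");M=R.from_euler("xyz",st["tool_rot"]).as_matrix()
K,D,Rc,o=c
yy,xx=np.mgrid[y0:y1,x0:x1];u=cv2.undistortPoints(np.c_[xx.ravel(),yy.ravel()].astype(float).reshape(-1,1,2),K,D).reshape(-1,2)
z=d[y0:y1,x0:x1].ravel();P=(np.c_[u,np.ones(len(u))]*z[:,None])@Rc.T+o;P=P[z>0]
def rect(lo,hi,name):
    Q=P[(P[:,2]>lo)&(P[:,2]<hi)]
    if len(Q)<20:print(name,len(Q));return
    rc=cv2.minAreaRect(Q[:,:2].astype(np.float32));B=cv2.boxPoints(rc);e=B[1]-B[0];f=B[2]-B[1]
    print(name,len(Q),"ctr",np.round(rc[0],1),"sz",np.round([np.linalg.norm(e),np.linalg.norm(f)],1),"ang",np.degrees(np.arctan2(e[1],e[0])).round(1),"medz",np.median(Q[:,2]).round(1))
rect(48,56,"chamber");rect(42,47,"block");rect(62,72,"rib");rect(24,36,"rails")
print("tool yaw(y axis)",np.degrees(np.arctan2(M[1,1],M[0,1])).round(1))
E
python3 ch.py w5 205 300 15 200
python3 - <<'E'
from h import *
import pickle
st=pickle.load(open("pics/w5.pkl","rb"));c=cam("wrist",st);M=R.from_euler("xyz",st["tool_rot"]).as_matrix()
for ty in (-9,-6.5,-3,0):
  q=[st["tcp_pos"]+M@np.array([dx,ty,0]) for dx in (270,266,255)];print(ty,proj(c,q).round(1).tolist())
im=cv2.imread("pics/w5.png"); cv2.imwrite("pics/c5.png",cv2.resize(im[80:250,205:305],None,fx=5,fy=3.5,interpolation=cv2.INTER_CUBIC)); d=np.load("pics/w5.npy");print(d[200:230:2,246:262:3].round(0))
E
```

```text
chamber 4452 ctr [562.2 187.8] sz [ 65.9 111.9] ang -84.1 medz 51.9
block 1693 ctr [560.8 190.7] sz [ 51.9 116.1] ang -85.6 medz 45.9
rib 128 ctr [580.6 179.7] sz [ 7.5 11.9] ang -83.3 medz 68.6
rails 1583 ctr [547.3 186.5] sz [ 66.3 178. ] ang -84.0 medz 32.7
tool yaw(y axis) 6.3
-9 [[253.9, 209.2], [253.9, 210.7], [253.9, 215.2]]
-6.5 [[253.9, 206.5], [253.9, 208.0], [253.9, 212.4]]
-3 [[253.9, 202.8], [253.9, 204.2], [253.9, 208.4]]
0 [[253.9, 199.5], [253.9, 200.9], [253.9, 205.0]]
[[375.   0. 375. 376. 374. 374.]
 [377. 375. 375. 375. 377. 376.]
 [378. 377. 377. 377. 378. 376.]
 [379. 379. 242. 244. 377. 377.]
 [378. 246. 237. 238. 379. 377.]
 [379. 241. 232. 234. 378. 379.]
 [380. 235. 228. 229. 380. 380.]
 [195. 193. 191. 192. 193. 194.]
 [191. 190. 191. 191. 192. 192.]
 [191. 189. 192. 192. 192. 191.]
 [192. 193. 192. 193. 192. 192.]
 [193. 193. 192. 192. 191. 191.]
 [188. 188. 188. 187. 188. 186.]
 [185. 185. 184. 185. 184. 184.]
 [182. 182. 181. 182. 181. 181.]]
```

View pics/c5.png

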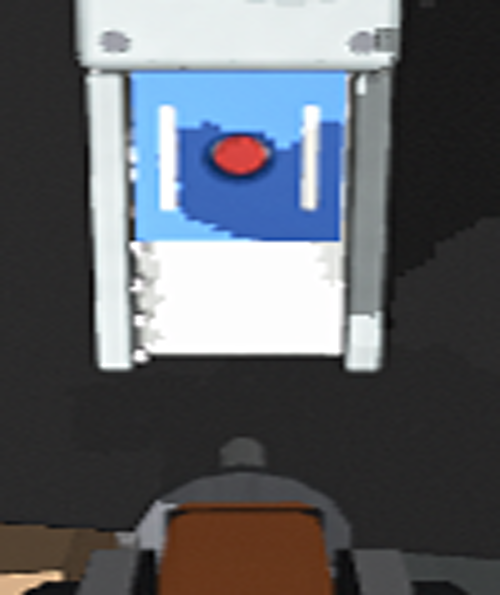

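The crop shows the pin tip at full-frame (253.6,206), which matches the axis offset ty≈-6. Tool and holder yaw agree (6.3° against 6.0°). Next I move over the left bore.

```bash
cat > tip.py <<'E'
import sys
from h import *
st=r.get_state();M=R.from_euler("xyz",st["tool_rot"]).as_matrix()
tip=st["tcp_pos"]+M@np.array([266,-6.2,0]);t=np.array([float(sys.argv[1]),float(sys.argv[2]),tip[2]])
print("t",st["clock"],"tip",tip.round(1),"tool delta",(M.T@(t-tip)).round(1),"yaw",np.degrees(np.arctan2(M[1,1],M[0,1])).round(1),"tilt",M[:2,0].round(4),"F",(M.T@st["wrist_force"]).round(1))
E
python3 -m handwheel '[[0.01,0,0.022,-0.001,0],[0.01,0.01,0.022,-0.001,0],[0.01,0.02,0.022,0,0],[0.01,0.02,0,0,0],[0.01,0.01,0,0,0],[0.01,0,0,0,0]]'; python3 tip.py 528.3 184.2
```

```text
clock: 7.78
tcp_pos: [538.4, 184.1, 324.2]
tool_rot: [-2.075, 1.56, 2.733]
wrist_force: [-0.4, 0.8, -1.7]
grip_width: 19.1
t 7.775 tip [529.5 184.7  58.3] tool delta [ 0.  -1.3  0.4] yaw 5.5 tilt [-0.0103  0.0044] F [ 1.7 -0.3 -0.8]
```

```bash
python3 -m handwheel '[[0.01,0.004,-0.0013,0.0004,0],[0.01,0.004,0,0,0],[0.01,0.003,0,0,0]]'; python3 tip.py 528.3 184.2;  python3 -m handwheel '[[0.01,0.003,0,0,0]]'; python3 tip.py 528.3 184.2;python3 -m handwheel '[[0.01,0.003,0,0,0]]'; python3 tip.py 528.3 184.2
```

```text
clock: 8.15
tcp_pos: [537.2, 183.9, 314.6]
tool_rot: [-2.298, 1.562, 2.51]
wrist_force: [-0.0, -0.2, -1.5]
grip_width: 19.3
t 8.15 tip [529.1 184.7  48.7] tool delta [ 0.  -0.9  0.4] yaw 5.5 tilt [-0.0071  0.0052] F [ 1.5 -0.1  0.2]
clock: 8.28
tcp_pos: [537.2, 183.9, 311.7]
tool_rot: [-2.349, 1.562, 2.458]
wrist_force: [-0.8, -0.6, -2.5]
grip_width: 19.1
t 8.275 tip [529.3 184.7  45.7] tool delta [ 0.  -1.1  0.4] yaw 5.4 tilt [-0.0065  0.0053] F [ 2.5 -0.9  0.5]
clock: 8.4
tcp_pos: [537.2, 183.9, 308.6]
tool_rot: [-2.372, 1.563, 2.435]
wrist_force: [-0.2, 0.1, -1.8]
grip_width: 19.2
t 8.4 tip [529.4 184.8  42.7] tool delta [ 0.  -1.1  0.5] yaw 5.4 tilt [-0.0062  0.0053] F [ 1.8 -0.2 -0.1]
```

```bash
python3 -m handwheel '[[0.01,0.003,-0.0008,0,0],[0.01,0.003,0,0,0]]' >/dev/null; python3 tip.py 528.3 184.2; for i in 1 2 3 4; do python3 -m handwheel '[[0.01,0.002,0,0,0]]' >/dev/null; python3 tip.py 528.3 184.2; done
```

```text
t 8.65 tip [528.5 184.7  36.3] tool delta [-0.  -0.3  0.5] yaw 5.4 tilt [-0.0062  0.0053] F [ 1.6  0.5 -0.2]
t 8.775 tip [528.4 184.7  34. ] tool delta [-0.  -0.1  0.4] yaw 5.4 tilt [-0.0065  0.0052] F [1.3 0.5 0.3]
t 8.9 tip [528.4 184.7  31.9] tool delta [-0.  -0.2  0.5] yaw 5.4 tilt [-0.0064  0.0053] F [1.  0.5 0.4]
t 9.025 tip [528.4 184.7  29.7] tool delta [-0.  -0.2  0.5] yaw 5.4 tilt [-0.0064  0.0053] F [ 1.4 -0.1 -1.2]
t 9.15 tip [528.4 184.8  27.6] tool delta [-0.  -0.2  0.6] yaw 5.4 tilt [-0.0064  0.0054] F [ 1.2 -0.8  0.6]
```

```bash
for i in 1 2 3 4 5; do python3 -m handwheel '[[0.01,0.002,0,0,0]]' >/dev/null; python3 tip.py 528.3 184.2; done
```

```text
t 9.275 tip [528.5 184.8  25.5] tool delta [-0.  -0.2  0.6] yaw 5.4 tilt [-0.0063  0.0054] F [ 1.2  0.1 -0. ]
t 9.4 tip [528.6 184.8  23.6] tool delta [-0.  -0.3  0.6] yaw 5.4 tilt [-0.0062  0.0053] F [-0.7 -0.4  0.4]
t 9.525 tip [528.6 184.8  21.7] tool delta [-0.  -0.4  0.6] yaw 5.4 tilt [-0.006   0.0052] F [-1.7 -1.7  0.2]
t 9.65 tip [528.6 184.9  19.9] tool delta [-0.  -0.4  0.6] yaw 5.4 tilt [-0.0059  0.0052] F [-2.2 -1.   1.2]
t 9.775 tip [528.7 184.8  18. ] tool delta [-0.  -0.4  0.6] yaw 5.4 tilt [-0.0058  0.005 ] F [-3.2 -2.2  0.3]
```

```bash
for i in 1 2 3 4; do python3 -m handwheel '[[0.01,0.0013,0,0,0]]' >/dev/null; python3 tip.py 528.3 184.2; done
```

```text
t 9.9 tip [528.7 184.9  16.8] tool delta [-0.  -0.5  0.6] yaw 5.4 tilt [-0.0057  0.005 ] F [-2.6 -1.2  0.4]
t 10.025 tip [528.8 185.   15.8] tool delta [-0.  -0.6  0.7] yaw 5.4 tilt [-0.0055  0.0049] F [-10.6  -1.8   0.5]
t 10.15 tip [529.  185.1  15.6] tool delta [-0.  -0.8  0.8] yaw 5.4 tilt [-0.0051  0.0046] F [-15.7  -3.7   1.4]
t 10.275 tip [529.2 185.1  15.6] tool delta [ 0.  -0.9  0.8] yaw 5.4 tilt [-0.0049  0.0041] F [-14.5  -4.9   1.5]
```

```bash
for i in 1 2 3 4 5 6; do python3 -m handwheel '[[0.01,0.001,-0.0025,0,0]]' >/dev/null; python3 tip.py 528.3 184.2; done
```

```text
t 10.4 tip [528.1 185.   15.8] tool delta [-0.   0.1  0.9] yaw 5.4 tilt [-0.0021  0.0043] F [-7.6  0.6  1.8]
t 10.525 tip [527.9 185.   16. ] tool delta [-0.   0.4  0.8] yaw 5.4 tilt [0.0022 0.0051] F [-5.2  1.8  1.5]
t 10.65 tip [527.8 184.9  15.9] tool delta [-0.   0.4  0.8] yaw 5.4 tilt [0.0066 0.006 ] F [-4.2  0.8  0.9]
t 10.775 tip [527.7 185.   15.9] tool delta [0.  0.5 0.8] yaw 5.4 tilt [0.011 0.007] F [-5.4  1.7  1.1]
t 10.9 tip [527.6 184.9  15.9] tool delta [0.  0.7 0.8] yaw 5.4 tilt [0.0153 0.0079] F [-5.5  1.1  1. ]
t 11.025 tip [527.5 184.9  15.9] tool delta [0.  0.7 0.8] yaw 5.4 tilt [0.0197 0.0089] F [-4.5  1.8  0.7]
```

```bash
for i in 1 2 3; do python3 -m handwheel '[[0.01,0.0008,-0.006,0,0]]' >/dev/null; python3 tip.py 528.3 184.2; done
```

```text
t 11.15 tip [524.1 184.6  15.9] tool delta [0.1 4.1 0.8] yaw 5.3 tilt [0.0243 0.01  ] F [-6.   1.4  1.3]
t 11.275 tip [520.4 184.2  15.9] tool delta [0.2 7.8 0.7] yaw 5.3 tilt [0.0285 0.0109] F [-5.   2.3  2.1]
t 11.4 tip [516.8 183.8  15.9] tool delta [ 0.4 11.5  0.7] yaw 5.3 tilt [0.0329 0.0119] F [-6.4  2.   1.4]
```

```bash
for i in 1 2; do python3 -m handwheel '[[0.01,0.0012,-0.013,0,0]]' >/dev/null; python3 tip.py 528.3 184.2; done
```

```text
t 11.525 tip [507.1 182.9  15.5] tool delta [ 0.8 21.2  0.6] yaw 5.3 tilt [0.0386 0.0132] F [-9.3  2.7  1.6]
t 11.65 tip [497.5 182.   15.5] tool delta [ 1.4 30.9  0.6] yaw 5.2 tilt [0.0448 0.0143] F [-10.7   3.2   2. ]
```

```bash
for i in 1 2 ; do python3 -m handwheel '[[0.01,0.0008,-0.013,0,0]]' >/dev/null; python3 tip.py 528.3 184.2; done
```

```text
t 11.775 tip [487.6 180.9  15.6] tool delta [ 2.1 40.8  0.4] yaw 5.2 tilt [0.0507 0.0153] F [-7.6  2.1  1.9]
t 11.9 tip [477.6 179.8  15.6] tool delta [ 2.9 50.8  0.3] yaw 5.2 tilt [0.0563 0.0164] F [-8.7  2.2  1.6]
```

```bash
for i in 1 2 3; do python3 -m handwheel '[[0.01,0.0008,-0.009,0,0]]' >/dev/null; python3 tip.py 528.3 184.2; done
```

```text
t 12.025 tip [471.1 179.1  15.6] tool delta [ 3.6 57.3  0.1] yaw 5.2 tilt [0.0614 0.0172] F [-7.5  1.5  2.1]
t 12.15 tip [465.6 179.   15.7] tool delta [ 4.4 62.8  0.4] yaw 5.1 tilt [0.068  0.0192] F [-6.   4.7  1. ]
t 12.275 tip [461.5 179.   15.8] tool delta [ 5.2 66.8  0.9] yaw 5.1 tilt [0.0766 0.0221] F [-0.8  8.8  1.4]
```

```bash
python3 -m handwheel '[[0.01,-0.001,0.003,0,0],[0.01,-0.006,0,0,0],[0.01,-0.006,0,0,0]]' 120;  python3 tip.py 528.3 184.2; for i in 1 2 3; do python3 -m handwheel '[[0.01,0,0.003,0,0]]' >/dev/null; python3 tip.py 528.3 184.2; done
```

```text
clock: 12.65
tcp_pos: [449.3, 173.5, 294.7]
tool_rot: [1.766, 1.492, 0.285]
wrist_force: [1.2, -0.4, -2.6]
grip_width: 18.3
t 12.65 tip [463.1 178.9  29. ] tool delta [ 5.  65.2  0.5] yaw 5.1 tilt [0.0753 0.0221] F [2.7 0.9 0.5]
t 12.775 tip [465.7 179.2  29.3] tool delta [ 4.8 62.6  0.6] yaw 5.1 tilt [0.0746 0.022 ] F [ 0.9 -0.3  0.3]
t 12.9 tip [468.4 179.3  29.3] tool delta [ 4.5 59.9  0.6] yaw 5.1 tilt [0.0738 0.0218] F [ 2.5 -0.3 -0.3]
t 13.025 tip [469.8 179.1  28.9] tool delta [ 4.2 58.6  0.2] yaw 5.1 tilt [0.0704 0.0205] F [-1.4 -3.5  0.6]
```

```bash
for i in 1 2 3 4; do python3 -m handwheel '[[0.01,-0.0005,0.004,0,0]]' >/dev/null; python3 tip.py 528.3 184.2; done
```

```text
t 13.15 tip [471.9 179.2  29. ] tool delta [ 3.9 56.5  0.1] yaw 5.1 tilt [0.0668 0.0195] F [ 1.4 -4.3 -0.2]
t 13.275 tip [474.6 179.5  29.1] tool delta [ 3.5 53.8  0.2] yaw 5.1 tilt [0.0643 0.0189] F [ 2.5 -3.7  0.1]
t 13.4 tip [477.8 179.7  29.3] tool delta [ 3.2 50.6  0.1] yaw 5.2 tilt [0.0624 0.0185] F [ 1.6 -1.4  0.3]
t 13.525 tip [481.3 179.9  29.8] tool delta [ 2.9 47.1 -0. ] yaw 5.2 tilt [0.0609 0.018 ] F [-1.7 -6.1 -0.9]
```

```bash
python3 -m handwheel '[[0.01,0,-0.002,0,0],[0.01,-0.012,0,0,0],[0.01,-0.012,0,0,0],[0.01,-0.02,0,0,0],[0.01,-0.02,0,0,0],[0.01,0,0,0,0]]'; python3 tip.py 528.3 184.2; python3 snap.py w6; python3 ch.py w6 190 330 0 200; python3 hm.py w6|grep -v wood
python3 - <<'E'
from h import *
im,d=cams.grab_frame("scene");a=cv2.resize(im[150:290,90:340,::-1],(640,358));w=cv2.imread("pics/w6.png")
cv2.imwrite("pics/c6.png",np.vstack([cv2.copyMakeBorder(w[60:310],0,0,64,64,0),a]))
E
```

```text
clock: 14.28
tcp_pos: [468.9, 174.5, 367.6]
tool_rot: [1.766, 1.49, 0.285]
wrist_force: [0.0, -0.7, -1.3]
grip_width: 18.5
t 14.275 tip [483.3 180.  102. ] tool delta [ 3.6 45.  -0.1] yaw 5.1 tilt [0.0775 0.0227] F [ 1.2 -0.1  0.7]
[468.9 174.5 367.6] grasp [480.9 178.1 213.1]
[[ 0.0775  0.9929  0.0902]
 [ 0.0227  0.0887 -0.9958]
 [-0.9967  0.0793 -0.0157]]
chamber 4374 ctr [573.9 189.5] sz [ 66.  188.4] ang -83.6 medz 52.0
block 992 ctr [572.2 196.2] sz [ 45.  194.5] ang -79.1 medz 45.9
rib 132 ctr [580.5 180.1] sz [ 7.5 12.4] ang -83.6 medz 68.4
rails 3195 ctr [576.6 189.7] sz [ 66.2 205. ] ang -83.9 medz 27.7
tool yaw(y axis) 5.1
grasp [480.9 178.1 213.1]
hole ((455.0, 20.5), 10.594910621643066) 83.5 [[668.2   8.5  55. ]]
hole ((401.0, 9.5), 8.500100135803223) 45.5 [[670.9  62.7  55. ]]
hole ((114.67646789550781, 220.55882263183594), 18.854167938232422) 147.5 [[442.6 325.   55. ]]
hole ((110.5, 203.5), 6.670932292938232) 120.0 [[461.3 330.6  55. ]]
red [486.5 173.9] 23 z30 [[527.9 -76.7  30. ]]
red [254.2 194. ] 27 z30 [[480.4 180.5  30. ]]
blue [484.8 173.1] 1880 corners [[509.3, -32.4], [559.0, -35.2], [550.6, -92.8], [499.5, -91.8]] [529.6 -63.1  45. ]
  edge 49.8 ang -3.2
  edge 58.2 ang -98.2
```

View pics/c6.png

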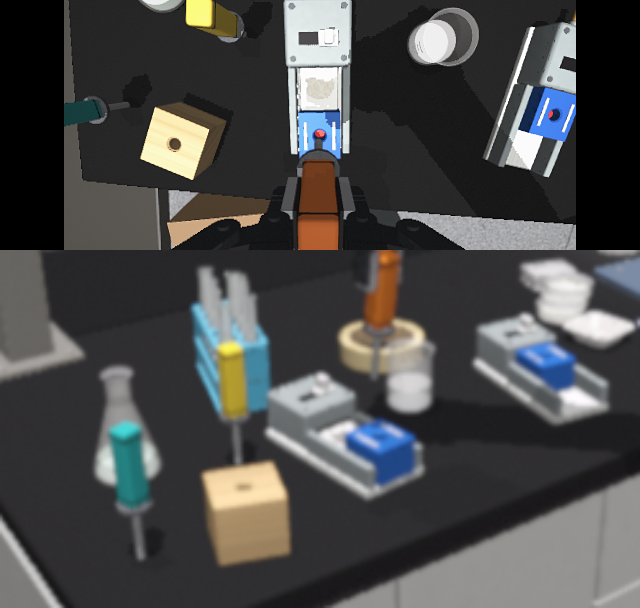

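The wrist view shows the left tray came back to about 48 mm: I eased off with the button still held, and that dragged it. The tool has also tilted 0.08 rad from side loads. I'll straighten the tool by leaning the shaft gently on the fixed chamber front face, then push the tray again and lift out while still loading forwards.

```bash
python3 -m handwheel '[[0.01,0,0.026,0,0],[0.01,0,0.026,0,0],[0.01,0.02,0,0,0],[0.01,0.02,0,0,0],[0.01,0.02,0,0,0],[0.01,0.006,0,0,0]]'; python3 tip.py 545 186; for i in 1 2 3; do python3 -m handwheel '[[0.01,0,0.004,0,0]]' >/dev/null; python3 tip.py 545 186; done
```

```text
clock: 15.12
tcp_pos: [526.0, 179.3, 297.5]
tool_rot: [1.756, 1.499, 0.275]
wrist_force: [-0.2, -0.2, -2.3]
grip_width: 18.1
t 15.125 tip [538.2 183.9  31.8] tool delta [ 0.5  6.9 -1.5] yaw 5.1 tilt [0.0692 0.0195] F [ 2.3 -0.3  0.2]
t 15.25 tip [541.6 184.2  31.4] tool delta [ 0.3  3.5 -1.5] yaw 5.1 tilt [0.0677 0.0192] F [ 1.4  0.7 -0.2]
t 15.375 tip [545.4 184.6  31.9] tool delta [ 0.  -0.3 -1.5] yaw 5.1 tilt [0.0667 0.0188] F [-0.1 -4.6 -0.1]
t 15.5 tip [546.4 184.6  31.9] tool delta [-0.1 -1.3 -1.5] yaw 5.1 tilt [0.061  0.0172] F [-2.6 -8.4 -0.6]
```

```bash
for i in 1 2 3 4; do python3 -m handwheel '[[0.01,-0.0005,0.005,0,0]]' >/dev/null; python3 tip.py 545 186; done
```

```text
t 15.625 tip [546.7 184.6  32.1] tool delta [-0.1 -1.5 -1.5] yaw 5.1 tilt [0.0525 0.0148] F [ -1.7 -10.   -0.3]
t 15.75 tip [546.5 184.6  32.1] tool delta [-0.  -1.4 -1.5] yaw 5.2 tilt [0.0433 0.0122] F [ -1.8 -10.   -0.2]
t 15.875 tip [546.4 184.6  32.2] tool delta [-0.  -1.3 -1.5] yaw 5.2 tilt [0.0342 0.0096] F [-3.4 -9.7  0.2]
t 16.0 tip [546.4 184.6  32.2] tool delta [-0.  -1.2 -1.5] yaw 5.2 tilt [0.025  0.0069] F [-2.2 -9.8 -0.8]
```

```bash
python3 -m handwheel '[[0.01,-0.0003,0.005,0,0],[0.01,-0.0003,0.005,0,0],[0.01,-0.0003,0.005,0,0],[0.01,-0.0003,0.005,0,0],[0.01,-0.0003,0.005,0,0],[0.01,-0.0003,0.005,0,0]]' ; python3 tip.py 545 186; python3 -m handwheel '[[0.01,0,-0.004,0,0],[0.01,-0.02,0,0,0],[0.01,-0.02,0,0,0],[0.01,-0.02,0,0,0],[0.01,-0.02,-0.02,0,0],[0.01,0,-0.035,0,0],[0.01,0,-0.035,0,0],[0.01,0,0,0,0]]'; python3 tip.py 483 180; python3 snap.py w7; python3 hm.py w7|grep -v -e wood -e edge;python3 ch.py w7 210 300 0 230;  python3 - <<'E'
from h import *
im,d=cams.grab_frame("scene");a=cv2.resize(im[130:290,120:320,::-1],(500,400));w=cv2.imread("pics/w7.png")
cv2.imwrite("pics/c7.png",np.hstack([cv2.resize(w[130:330,190:320],(260,400)),a]))
E
```

```text
clock: 16.75
tcp_pos: [560.2, 187.5, 298.2]
tool_rot: [-1.367, 1.539, -2.843]
wrist_force: [-10.8, -1.1, 4.0]
grip_width: 18.4
t 16.75 tip [546.  184.4  32.5] tool delta [ 0.  -0.9 -1.7] yaw 5.4 tilt [-0.0301 -0.0093] F [ -3.6 -11.    0.1]
clock: 17.75
tcp_pos: [470.2, 179.6, 389.2]
tool_rot: [-1.294, 1.561, -2.772]
wrist_force: [-0.2, -0.6, -1.4]
grip_width: 18.1
t 17.75 tip [461.6 178.1 123.2] tool delta [-0.2 21.5  0.1] yaw 5.4 tilt [-0.0092 -0.0036] F [ 1.4 -0.2  0.6]
[470.2 179.6 389.2] grasp [468.7 179.  234.2]
[[-0.0092  0.9956  0.0935]
 [-0.0036  0.0935 -0.9956]
 [-1.     -0.0095  0.0027]]
grasp [468.7 179.  234.2]
hole ((114.35713958740234, 174.64285278320312), 6.56608772277832) 107.0 [[461.3 330.6  55. ]]
red [474.9 146.6] 23 z30 [[527.8 -76.4  30. ]]
red [252.3 165.2] 23 z30 [[480.2 181.3  30. ]]
blue [474.3 145.2] 1815 corners [[509.6, -33.0], [561.3, -38.3], [550.3, -94.8], [496.5, -91.7]] [529.4 -64.5  45. ]
chamber 4398 ctr [541.9 185.9] sz [ 66.  151.9] ang -84.3 medz 52.0
block 1609 ctr [516.7 186.3] sz [ 47.9 121.8] ang -78.8 medz 45.8
rib 123 ctr [580.8 179.7] sz [ 7.6 12.3] ang -84.9 medz 68.5
rails 3164 ctr [550.2 186.9] sz [ 66.2 182.9] ang -84.0 medz 28.0
tool yaw(y axis) 5.4
```

View pics/c7.png

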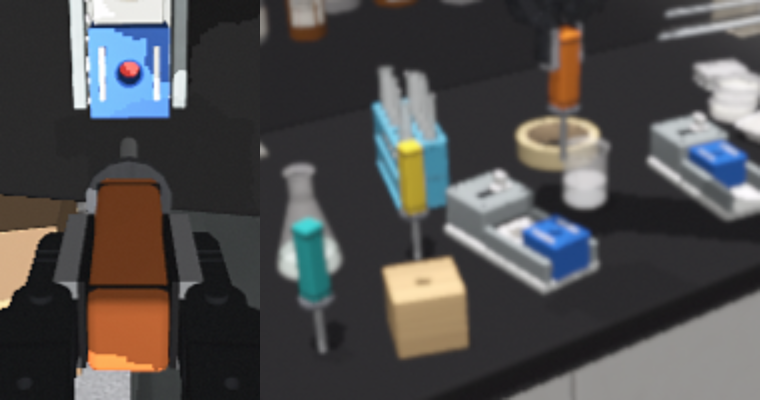

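The tip is now at full-frame row ~200 instead of 205, so the pin has turned about 0.045 rad in the pads. That is tolerable; the tip offset becomes ty≈-1.2. Tool tilt is back to -0.009.

```bash
sed -i 's/266,-6.2,0/266,-1.2,0/' tip.py; python3 -m handwheel '[[0.01,0,0.0145,0,0],[0.01,0.02,0,0,0],[0.01,0.02,0,0,0],[0.01,0.02,0,0,0],[0.01,0.008,0,0,0],[0.01,0,0,0,0]]' >/dev/null; python3 tip.py 480.5 180
```

```text
t 18.6 tip [495.8 181.1  53.3] tool delta [  0.  -15.4  -0.2] yaw 5.0 tilt [-0.0004  0.0016] F [ 1.2  0.2 -0.7]
```

```bash
python3 -m handwheel '[[0.01,0,-0.015,0,0],[0.01,0,0,0,0]]' ; python3 tip.py 480.5 180; python3 -m handwheel '[[0.01,0,0,0,0]]' >/dev/null; python3 tip.py 480.5 180
```

```text
clock: 18.85
tcp_pos: [481.8, 179.8, 320.2]
tool_rot: [2.7, 1.568, 1.216]
wrist_force: [-0.0, -0.2, -1.6]
grip_width: 18.4
t 18.85 tip [480.8 180.3  54.2] tool delta [-0.  -0.4  0.2] yaw 5.0 tilt [0.0008 0.0022] F [ 1.6 -0.1  0.2]
t 18.975 tip [481.3 180.4  55. ] tool delta [-0.  -0.8  0.3] yaw 5.0 tilt [0.0024 0.0024] F [ 1.1  0.1 -0.2]
```

```bash
python3 -m handwheel '[[0.01,0.006,-0.001,0,0],[0.01,0.005,0,0,0]]' >/dev/null; python3 tip.py 480.5 180; python3 -m handwheel '[[0.01,0.004,-0.0003,0,0]]' >/dev/null; python3 tip.py 480.5 180; python3 -m handwheel '[[0.01,0.005,0,0,0],[0.01,0.005,0,0,0]]' >/dev/null; python3 tip.py 480.5 180;python3 -m handwheel '[[0.01,0.005,0,0,0]]' >/dev/null; python3 tip.py 480.5 180
```

```text
t 19.225 tip [481.2 180.4  44.3] tool delta [-0.  -0.8  0.4] yaw 5.0 tilt [0.0046 0.0029] F [ 2.4 -0.1 -0.6]
t 19.35 tip [480.9 180.4  39.8] tool delta [-0.  -0.4  0.3] yaw 5.0 tilt [0.0044 0.0028] F [ 2.3 -0.2 -0.8]
t 19.6 tip [480.8 180.4  28.9] tool delta [-0.  -0.3  0.3] yaw 5.0 tilt [0.0039 0.0027] F [1.9 0.4 0.1]
t 19.725 tip [480.8 180.4  23.6] tool delta [-0.  -0.4  0.4] yaw 5.0 tilt [0.0038 0.0027] F [-1.5 -0.9 -0.3]
```

```bash
python3 -m handwheel '[[0.01,0.003,0,0,0],[0.01,0.003,0,0,0],[0.01,0.002,0,0,0]]' >/dev/null; python3 tip.py 480.5 180; python3 -m handwheel '[[0.01,0.0013,0,0,0]]' >/dev/null; python3 tip.py 480.5 180; for i in 1 2; do python3 -m handwheel '[[0.01,0.001,-0.010,0,0]]' >/dev/null; python3 tip.py 480.5 180; done
```

```text
t 20.1 tip [481.2 180.6  15.8] tool delta [-0.  -0.7  0.5] yaw 5.0 tilt [0.0042 0.0024] F [-10.7  -1.2   1. ]
t 20.225 tip [482.4 180.8  15.6] tool delta [-0.  -2.   0.6] yaw 5.0 tilt [0.0064 0.0025] F [-13.5  -1.7   1.4]
t 20.35 tip [475.8 180.2  15.9] tool delta [0.1 4.7 0.6] yaw 4.9 tilt [0.0119 0.0037] F [-7.1  1.3  1.7]
t 20.475 tip [468.4 179.5  16. ] tool delta [ 0.2 12.1  0.5] yaw 4.9 tilt [0.0168 0.0044] F [-4.9  2.6  2.1]
```

```bash
for i in 1 2 3; do python3 -m handwheel '[[0.01,0.0013,-0.006,0,0]]' >/dev/null; python3 tip.py 480.5 180; done
```

```text
t 20.6 tip [465.6 179.3  15.9] tool delta [ 0.3 14.9  0.6] yaw 4.9 tilt [0.023  0.0059] F [-4.9  4.9  2.1]
t 20.725 tip [465.  179.4  16.1] tool delta [ 0.5 15.5  0.7] yaw 4.9 tilt [0.0326 0.0084] F [0.3 9.4 1.8]
t 20.85 tip [465.1 179.4  16.4] tool delta [ 0.7 15.3  0.7] yaw 4.8 tilt [0.0433 0.0113] F [ 0.7 10.1  3.3]
```

```bash
python3 -m handwheel '[[0.01,-0.009,-0.002,0,0],[0.01,-0.008,-0.001,0,0]]' >/dev/null; python3 tip.py 480.5 180; python3 -m handwheel '[[0.01,-0.02,0.001,0,0],[0.01,-0.02,0.001,0,0],[0.01,-0.02,0,0,0],[0.01,-0.02,0,0,0],[0.01,0,0,0,0]]' >/dev/null; python3 tip.py 480.5 180; python3 snap.py w8; python3 hm.py w8|grep -v -e wood -e edge
```

```text
t 21.1 tip [464.6 178.9  34.1] tool delta [ 0.8 15.9  0.2] yaw 4.8 tilt [0.0485 0.0127] F [2.1 1.5 0.3]
t 21.725 tip [456.8 178.  114.5] tool delta [ 0.9 23.8 -0. ] yaw 4.9 tilt [0.039  0.0113] F [ 1.8  0.  -0.6]
[447.6 175.  380.4] grasp [453.7 176.8 225.5]
[[ 0.039   0.9956  0.0851]
 [ 0.0113  0.0847 -0.9963]
 [-0.9992  0.0398 -0.008 ]]
grasp [453.7 176.8 225.5]
hole ((111.2741928100586, 185.75807189941406), 24.533252716064453) 262.0 [[445.1 330.5  55. ]]
hole ((112.0, 171.0), 6.708303928375244) 117.0 [[461.2 330.4  55. ]]
red [483.  140.1] 25 z30 [[528.7 -76.4  30. ]]
red [254.4 173.6] 34 z30 [[466.8 178.9  30. ]]
blue [481.9 139.2] 1953 corners [[507.7, -32.5], [559.9, -37.7], [550.1, -94.3], [496.2, -90.9]] [528.5 -63.8  45. ]
```

```bash
python3 -m handwheel '[[0.01,-0.002,0.001,0.049,0],[0.01,-0.002,0.001,0.049,0],[0.01,-0.002,0.001,0.049,0],[0.01,-0.002,0.001,0.049,0],[0.01,-0.002,0.001,0.049,0],[0.01,0,0,0,7],[0.01,0,0,0,7],[0.01,0,0,0,0]]'; python3 tip.py 528 -76.4; python3 snap.py w9; python3 hm.py w9|grep -v -e wood; python3 ch.py w9 190 320 10 210
```

```text
clock: 22.78
tcp_pos: [469.6, -76.2, 376.7]
tool_rot: [2.443, 1.549, 0.708]
wrist_force: [-0.1, -0.2, -1.5]
grip_width: 18.1
t 22.775 tip [472.8 -72.3 110.7] tool delta [ 0.8 55.1 -4.9] yaw -9.4 tilt [0.0164 0.014 ] F [ 1.5 -0.   0.3]
[469.6 -76.2 376.7] grasp [472.2 -74.  221.7]
[[ 0.0164  0.9865 -0.1626]
 [ 0.014  -0.1629 -0.9865]
 [-0.9998  0.0139 -0.0165]]
grasp [472.2 -74.  221.7]
red [243.4 132.4] 89 z30 [[528.1 -68.4  30. ]]
blue [247.7 131. ] 959 corners [[554.9, -55.7], [549.7, -93.0], [501.4, -86.8], [506.7, -47.9]] [528.2 -70.9  45. ]
  edge 37.6 ang -98.0
  edge 48.7 ang 172.7
blue [ 50.2 219.7] 1616 corners [[490.9, 203.2], [508.1, 136.9], [453.5, 128.8], [433.3, 197.5]] [471.4 166.6  45. ]
  edge 68.5 ang -75.5
  edge 55.2 ang -171.5
chamber 4517 ctr [569.3 -74.2] sz [96.7 65.5] ang -6.7 medz 51.9
block 1792 ctr [556.  -68.9] sz [108.2  48.2] ang -1.0 medz 45.8
rib 140 ctr [578.5 -85.2] sz [12.8  7.3] ang -9.5 medz 68.5
rails 1664 ctr [550.1 -71.2] sz [182.2  66.3] ang -7.3 medz 32.7
tool yaw(y axis) -9.4
```

```bash
python3 -m handwheel '[[0.01,0,0.027,-0.006,-2.4],[0.01,0.01,0.027,-0.006,0],[0.01,0.02,0,0,0],[0.01,0.02,0,0,0],[0.01,0,0,0,0],[0.01,0,0,0,0]]' >/dev/null; python3 tip.py 528.3 -68.8
```

```text
t 23.575 tip [528.4 -63.7  57.9] tool delta [-0.1  0.4  5.1] yaw -5.9 tilt [0.0117 0.0161] F [0.6 0.  0.7]
```

```bash
python3 -m handwheel '[[0.01,0.003,0.0003,0.005,1],[0.01,0.003,0,0,0],[0.01,0.002,0,0,0]]' >/dev/null; python3 tip.py 528.3 -68.8;  python3 snap.py w10; python3 hm.py w10|grep -v -e wood
```

```text
t 23.95 tip [529.4 -69.3  51.1] tool delta [-0.  -1.2 -0.4] yaw -6.9 tilt [0.0148 0.0153] F [ 1.6 -0.2  0.9]
[526.7 -73.5 317.1] grasp [529.  -71.2 162.1]
[[ 0.0148  0.9926 -0.1206]
 [ 0.0153 -0.1208 -0.9926]
 [-0.9998  0.0128 -0.017 ]]
grasp [529.  -71.2 162.1]
hole ((111.0, 48.0), 5.099119663238525) 25.0 [[663.8  23.5  55. ]]
red [257.6 197.7] 20 z30 [[526.9 -72.   30. ]]
blue [262.1 187.7] 732 corners [[552.8, -64.2], [549.5, -92.4], [515.0, -89.1], [518.4, -59.7]] [533.9 -76.3  45. ]
  edge 28.4 ang -96.7
  edge 34.6 ang 174.5
blue [ 22.5 283.3] 1375 corners [[488.9, 202.8], [503.2, 159.9], [445.9, 153.5], [428.7, 198.6]] [466.7 178.7  45. ]
  edge 45.2 ang -71.6
  edge 57.6 ang -173.7
```

```bash
python3 -m handwheel '[[0.01,0.004,-0.001,0,0]]' >/dev/null; python3 tip.py 528.3 -68.8; for i in 1 2 3 4 5; do python3 -m handwheel '[[0.01,0.003,0,0,0]]' >/dev/null; python3 tip.py 528.3 -68.8; done
```

```text
t 24.125 tip [528.6 -69.2  47.1] tool delta [ 0.  -0.4 -0.3] yaw -6.9 tilt [0.0152 0.0152] F [ 0.7  0.5 -0.3]
t 24.25 tip [528.5 -69.1  43.7] tool delta [ 0.  -0.2 -0.3] yaw -6.9 tilt [0.015  0.0153] F [ 1.1 -0.2  0.2]
t 24.375 tip [528.5 -69.   40.5] tool delta [-0.  -0.2 -0.2] yaw -6.9 tilt [0.0149 0.0153] F [ 1.7 -0.6  0.3]
t 24.5 tip [528.5 -68.9  37.2] tool delta [-0.  -0.2 -0.1] yaw -6.9 tilt [0.0147 0.0153] F [ 1.7 -0.9 -0.1]
t 24.625 tip [528.5 -68.8  34. ] tool delta [-0.  -0.2 -0. ] yaw -6.9 tilt [0.0147 0.0153] F [3.3 0.2 0.3]
t 24.75 tip [528.7 -68.8  30.9] tool delta [-0.  -0.4  0. ] yaw -6.9 tilt [0.0147 0.0153] F [-1.3 -1.   1.2]
```

```bash
python3 -m handwheel '[[0.01,0.003,0,0,0]]' >/dev/null; python3 tip.py 528.3 -68.8;  for i in 1 2 3 4; do python3 -m handwheel '[[0.01,0.0016,0,0,0]]' >/dev/null; python3 tip.py 528.3 -68.8; done
```

```text
t 24.875 tip [528.7 -68.8  28. ] tool delta [-0.  -0.4  0.1] yaw -6.9 tilt [0.0147 0.0152] F [-3.1 -1.   0.4]
t 25.0 tip [528.7 -68.8  26.5] tool delta [-0.  -0.4  0. ] yaw -6.9 tilt [0.0146 0.015 ] F [-3.6 -1.2  0.4]
t 25.125 tip [528.8 -68.8  25. ] tool delta [-0.  -0.5  0. ] yaw -6.9 tilt [0.0146 0.0149] F [-4.  -1.8  0.3]
t 25.25 tip [528.8 -68.8  23.7] tool delta [-0.  -0.5  0.1] yaw -6.9 tilt [0.0146 0.0148] F [-11.2  -3.1  -0.7]
t 25.375 tip [529.2 -68.8  23.4] tool delta [-0.  -0.9  0.1] yaw -6.9 tilt [0.0149 0.0144] F [-19.1  -5.6  -0.2]
```

Bottomed at tip z about 23.4. Now push out with the button held.

```bash
for i in 1 2 3; do python3 -m handwheel '[[0.01,0.001,-0.010,0,0]]' >/dev/null; python3 tip.py 528.3 -68.8; done
```

```text
t 25.5 tip [522.8 -68.   23.7] tool delta [0.1 5.6 0.1] yaw -6.9 tilt [0.0214 0.0137] F [-5.9  2.7  0.9]
t 25.625 tip [515.9 -67.1  23.9] tool delta [ 0.3 12.5  0.2] yaw -6.9 tilt [0.0276 0.0131] F [-3.4  1.  -0.8]
t 25.75 tip [508.5 -66.2  23.7] tool delta [ 0.6 20.   0.2] yaw -6.9 tilt [0.033  0.0126] F [-6.6  2.5  0.3]
```

```bash
for i in 1 2 3; do python3 -m handwheel '[[0.01,0.0012,-0.007,0,0]]' >/dev/null; python3 tip.py 528.3 -68.8; done
```

```text
t 25.875 tip [504.  -65.6  23.6] tool delta [ 0.9 24.5  0.3] yaw -6.9 tilt [0.0383 0.012 ] F [-8.4  2.5  0.7]
t 26.0 tip [500.8 -65.   23.6] tool delta [ 1.2 27.7  0.4] yaw -6.9 tilt [0.0459 0.0115] F [-4.7  3.5  0.2]
t 26.125 tip [499.5 -64.7  23.9] tool delta [ 1.6 29.1  0.6] yaw -6.9 tilt [0.0572 0.0107] F [0.1 9.3 1.2]
```

```bash
for i in 1 2; do python3 -m handwheel '[[0.01,0.0016,-0.008,0,0]]' >/dev/null; python3 tip.py 528.3 -68.8; done
```

```text
t 26.25 tip [499.3 -64.7  24.1] tool delta [ 2.1 29.2  0.6] yaw -7.0 tilt [0.0722 0.0096] F [ 2.  11.1  1.4]
t 26.375 tip [499.6 -64.7  24.3] tool delta [ 2.5 28.9  0.7] yaw -7.0 tilt [0.0879 0.0085] F [ 3.2 11.6  1.9]
```

```bash
for i in 1 2 3; do python3 -m handwheel '[[0.01,0.0025,-0.003,0,0]]' >/dev/null; python3 tip.py 528.3 -68.8; done
```

```text
t 26.5 tip [501.5 -64.9  23.6] tool delta [ 2.6 27.   0.7] yaw -7.0 tilt [0.0969 0.0076] F [-13.3   1.2   0.3]
t 26.625 tip [502.4 -65.   23.3] tool delta [ 2.7 26.   0.7] yaw -7.0 tilt [0.1037 0.0066] F [-21.5   0.2   0.4]
t 26.75 tip [503.6 -65.2  23.3] tool delta [ 2.7 24.8  0.7] yaw -7.0 tilt [0.1111 0.0054] F [-21.7   0.4   0.9]
```

```bash
for i in 1 2; do python3 -m handwheel '[[0.01,0.0005,-0.007,0,0]]' >/dev/null; python3 tip.py 528.3 -68.8; done; python3 -m handwheel '[[0.01,-0.009,-0.002,0,0],[0.01,-0.008,-0.001,0,0]]' >/dev/null; python3 tip.py 528.3 -68.8
```

```text
t 26.875 tip [501.  -64.7  24. ] tool delta [ 3.2 27.4  0.8] yaw -7.0 tilt [0.1194 0.0047] F [-0.3  7.2  0.2]
t 27.0 tip [500.6 -64.5  25. ] tool delta [ 3.6 27.7  0.9] yaw -7.0 tilt [0.1322 0.0038] F [-0.  10.5  1.6]
t 27.25 tip [498.7 -64.5  42.6] tool delta [ 4.1 29.7  0.7] yaw -7.0 tilt [0.139  0.0038] F [2.6 2.5 0. ]
```

```bash
python3 -m handwheel '[[0.01,-0.02,0,0,0],[0.01,-0.02,0,0,0],[0.01,-0.025,0,0,0],[0.01,0,0,0,-6],[0.01,0,0,0,-6],[0.01,0,0,0,0]]' >/dev/null; python3 tip.py 535 184; python3 snap.py w11;python3 hm.py w11|grep red
```

```text
t 28.0 tip [477.2 -63.3 103.9] tool delta [   8.4   80.2 -240.9] yaw 5.4 tilt [0.1175 0.0064] F [ 1.4 -0.3 -0.3]
[447.1 -64.9 368.2] grasp [465.4 -63.9 214.3]
[[ 0.1175  0.9887  0.0932]
 [ 0.0064  0.0931 -0.9956]
 [-0.993   0.1176  0.0046]]
red [257.8 166.4] 85 z30 [[503.1 -65.6  30. ]]
```

```bash
python3 -m handwheel '[[0.01,0.0012,0.016,-0.048,0],[0.01,0.0012,0.016,-0.048,0],[0.01,0.0012,0.016,-0.048,0],[0.01,0.0012,0.016,-0.048,0],[0.01,0.0012,0.016,-0.048,0],[0.01,0,0,0,0],[0.01,0,0,0,0]]' >/dev/null; python3 tip.py 537 184
```

```text
t 28.925 tip [532.4 187.  101.3] tool delta [0.5 4.4 3.3] yaw 4.3 tilt [0.1053 0.0028] F [ 2.4 -0.8  1.2]
```

```bash
python3 -m handwheel '[[0.01,0.021,-0.001,0.001,0],[0.01,0.021,-0.001,0.001,0],[0.01,0.021,-0.001,0.001,0],[0.01,0,0,0,0]]' >/dev/null; python3 tip.py 548 184; for i in 1 2 3; do python3 -m handwheel '[[0.01,-0.0005,0.005,0,0]]' >/dev/null; python3 tip.py 548 184; done
```

```text
t 29.425 tip [535.1 177.1  36.2] tool delta [ 1.3 13.2 -6.1] yaw 3.7 tilt [ 0.1029 -0.0016] F [ 1.7  0.3 -0.4]
t 29.55 tip [540.3 176.7  37.9] tool delta [ 0.8  8.2 -6.8] yaw 3.6 tilt [ 0.1031 -0.002 ] F [ 1.9 -0.3  0.8]
t 29.675 tip [546.2 176.8  39.9] tool delta [ 0.2  2.2 -7.1] yaw 3.6 tilt [ 0.1046 -0.0017] F [ 1.8  0.6 -0.5]
t 29.8 tip [551.4 177.1  41.5] tool delta [-0.4 -2.9 -7.1] yaw 3.5 tilt [ 0.1045 -0.0018] F [ 3.4 -4.5 -2. ]
```

```bash
for i in 1 2 3 4 5 6 7; do python3 -m handwheel '[[0.01,0.0006,0.008,0,0]]' >/dev/null; python3 tip.py 548 184; done
```

```text
t 29.925 tip [555.4 177.2  41.2] tool delta [-0.7 -7.  -7.2] yaw 3.5 tilt [ 0.097  -0.0039] F [ -3.7 -11.1  -0.9]
t 30.05 tip [558.7 177.3  40.6] tool delta [ -1.  -10.2  -7.3] yaw 3.6 tilt [ 0.0879 -0.0067] F [ -7.8 -12.   -0. ]
t 30.175 tip [561.5 177.4  39.7] tool delta [ -1.1 -13.1  -7.4] yaw 3.6 tilt [ 0.0782 -0.0095] F [ -7.4 -12.5  -0.3]
t 30.3 tip [564.3 177.5  38.8] tool delta [ -1.2 -15.8  -7.5] yaw 3.6 tilt [ 0.0683 -0.0124] F [ -9.  -12.2  -0.3]
t 30.425 tip [567.1 177.6  37.8] tool delta [ -1.2 -18.6  -7.6] yaw 3.6 tilt [ 0.0583 -0.0153] F [ -8.4 -12.9  -0.3]
t 30.55 tip [569.8 177.8  36.9] tool delta [ -1.2 -21.3  -7.6] yaw 3.6 tilt [ 0.0482 -0.0181] F [ -7.8 -12.9   0.5]
t 30.675 tip [572.5 178.   36. ] tool delta [ -1.1 -24.1  -7.5] yaw 3.7 tilt [ 0.038  -0.0209] F [ -9.7 -12.5   0.6]
```

```bash
python3 -m handwheel '[[0.01,0,-0.006,0,0],[0.01,-0.02,0,0,0],[0.01,-0.02,0,0,0],[0.01,-0.025,-0.01,0,0],[0.01,0,-0.04,0,0],[0.01,0,-0.04,0,0],[0.01,0,0,0,0]]' ; python3 tip.py 461 331; python3 snap.py w12; python3 hm.py w12|grep red
python3 - <<'E'
from h import *
im,d=cams.grab_frame("scene");a=cv2.resize(im[130:270,140:300,::-1],(457,400));w=cv2.imread("pics/w12.png")
cv2.imwrite("pics/c12.png",np.hstack([cv2.resize(w[130:330,190:320],(260,400)),a]))
E
```

```text
clock: 31.55
tcp_pos: [465.8, 180.0, 374.5]
tool_rot: [1.248, 1.512, -0.26]
wrist_force: [0.1, -0.3, -1.6]
grip_width: 18.0
t 31.55 tip [479.8 175.8 108.9] tool delta [  -3.4   -8.8 -156. ] yaw 3.7 tilt [ 0.0572 -0.0152] F [ 1.7 -0.   0.2]
[465.8 180.  374.5] grasp [474.6 177.6 219.8]
[[ 0.0572  0.9964  0.0629]
 [-0.0152  0.0639 -0.9978]
 [-0.9982  0.0561  0.0188]]
red [465.8 178.2] 17 z30 [[502.5 -73.2  30. ]]
red [249.6 195.6] 31 z30 [[466.6 178.4  30. ]]
```

View pics/c12.png

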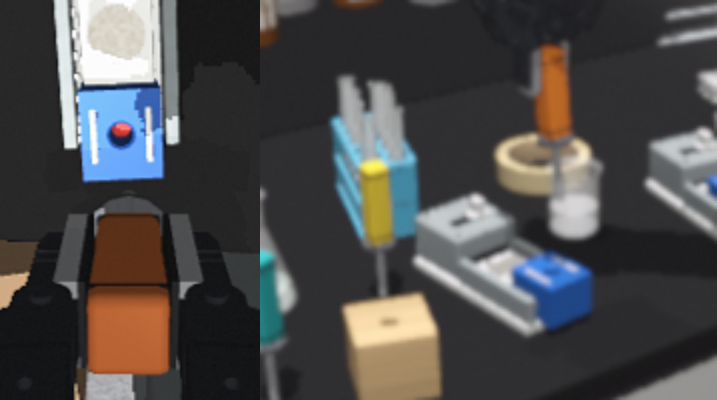

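```bash
sed -i 's/266,-1.2,0/264.5,-22,0/' tip.py; python3 tip.py 461.2 330.7
python3 - <<'E'
from h import *
import pickle
st=pickle.load(open("pics/w12.pkl","rb"));c=cam("wrist",st);M=R.from_euler("xyz",st["tool_rot"]).as_matrix()
T=cams.camera_params("wrist")["tool_from_camera"];K=c[0]
d=np.load("pics/w12.npy")
for v in range(222,242,2):
    z=d[v,250:256]; print(v,z.round(0))
for v in (226,228,230,232):
    for u in (252,254):
        z=d[v,u]
        if 0<z<300:
            p=cv2.undistortPoints(np.array([[[u,v]]],float),K,c[1]).ravel();print(u,v,(T[:3,:3]@(np.r_[p,1]*z)+T[:3,3]).round(1))
for ty in (-16,-19,-22,-25): print(ty,proj(c,[st["tcp_pos"]+M@np.array([264.5,ty+3.5,0])]).round(1))
E
```

```text
t 31.65 tip [461.9 174.8 109.4] tool delta [  -2.2    8.9 -155.7] yaw 3.6 tilt [ 0.059 -0.014] F [1.6 0.8 0.3]
222 [366. 367. 367. 366. 366. 366.]
224 [366. 367. 366. 368. 367. 366.]
226 [368. 249. 245. 197. 197. 245.]
228 [196. 195. 194. 194. 193. 194.]
230 [195. 194. 195. 194. 195. 193.]
232 [193. 194. 195. 195. 195. 195.]
234 [195. 196. 195. 195. 194. 195.]
236 [190. 191. 190. 191. 192. 191.]
238 [186. 186. 186. 186. 186. 186.]
240 [182. 182. 182. 182. 181. 183.]
252 226 [257.1 -19.6  -1.6]
254 226 [212.7  -1.   -0. ]
252 228 [209.5  -1.1  -1.4]
254 228 [208.5  -0.7  -0. ]
252 230 [209.4  -2.5  -1.4]
254 230 [209.5  -2.5  -0. ]
252 232 [209.2  -3.9  -1.4]
254 232 [209.1  -3.8  -0. ]
-16 [[253.9 215.2]]
-19 [[253.9 218.4]]
-22 [[253.9 221.6]]
-25 [[253.9 224.8]]
```

```bash
sed -i 's/264.5,-22,0/264.5,-25,0/' tip.py; python3 -m handwheel '[[0.01,-0.0005,0.003,-0.039,0],[0.01,-0.0005,0.003,-0.039,0],[0.01,-0.0005,0.003,-0.039,0],[0.01,-0.0005,0.003,-0.039,0],[0.01,0,0,0,0],[0.01,0,0,0,0]]' >/dev/null; python3 tip.py 461.2 330.7
```

```text
t 32.4 tip [472.6 336.4 112.8] tool delta [ -0.7 -11.6   5.1] yaw 3.0 tilt [ 0.0683 -0.0094] F [ 1.5  0.  -0.3]
```

```bash
python3 -m handwheel '[[0.01,0.01,-0.01,0.003,0],[0.01,0.02,-0.005,0.002,0],[0.01,0.019,0,0,0],[0.01,0,0,0,0],[0.01,0,0,0,0]]' >/dev/null; python3 tip.py 461.2 330.7
python3 - <<'E'
from h import *
im,d=cams.grab_frame("scene");cv2.imwrite("pics/s13.png",im[:,:,::-1])
im2,d=cams.grab_frame("top")
cv2.imwrite("pics/c13.png",np.hstack([cv2.resize(im[180:290,140:230,::-1],(450,550)),cv2.resize(im2[170:230,130:190,::-1],(350,550))]))
E
```

```text
t 33.025 tip [461.7 324.9  60.3] tool delta [-0.1 -0.3 -5.8] yaw 2.6 tilt [ 0.0684 -0.0121] F [ 1.2 -0.1 -0.1]
```

View pics/c13.png

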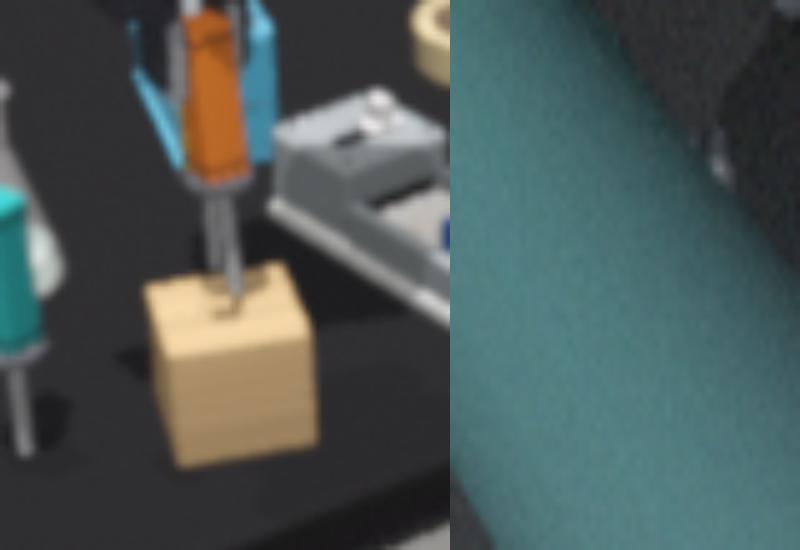

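```bash
python3 - <<'E'
from h import *
c=cam("scene");p=proj(c,[(461.7,324.9,60.3),(461.2,330.7,55),(471.7,324.9,60.3),(461.7,334.9,60.3)]);print(p.round(1),((p-[140,180])*5).round(0))
E
python3 -m handwheel '[[0.01,0,-0.0003,-0.0058,0],[0.01,0,0,0,0]]' >/dev/null; python3 tip.py 461.2 330.7
```

```text
[[187.3 238.2]
 [185.2 241.2]
 [185.1 236.3]
 [183.2 239.6]] [[236. 291.]
 [226. 306.]
 [225. 281.]
 [216. 298.]]
t 33.375 tip [461.8 332.1  61.5] tool delta [-0.  -0.6  1.4] yaw 2.7 tilt [ 0.0702 -0.0106] F [ 1.3  0.2 -0.6]
```

The scene crop shows the tip at crop (235,293), just off the hole at (226,308). My computed tip projects to (236,291), so the calibration holds. Now I insert.

```bash
python3 -m handwheel '[[0.01,0.005,-0.0009,0.0012,0],[0.01,0.004,-0.0003,0,0]]' >/dev/null; python3 tip.py 461.2 330.7; for i in 1 2 3; do python3 -m handwheel '[[0.01,0.005,-0.0004,0,0]]' >/dev/null; python3 tip.py 461.2 330.7; done
```

```text
t 33.625 tip [461.5 331.   52.4] tool delta [-0.  -0.3  0.3] yaw 2.7 tilt [ 0.0711 -0.0101] F [ 1.6 -0.7 -0.9]
t 33.75 tip [461.5 330.9  47. ] tool delta [-0.  -0.3  0.2] yaw 2.7 tilt [ 0.0711 -0.0102] F [ 1.3 -0.4 -0.5]
t 33.875 tip [461.3 330.7  41.5] tool delta [-0.  -0.1 -0.1] yaw 2.7 tilt [ 0.0708 -0.0104] F [ 1.9  0.3 -0.1]
t 34.0 tip [461.2 330.4  35.9] tool delta [-0.  -0.  -0.3] yaw 2.7 tilt [ 0.0706 -0.0106] F [2.5 0.2 0.5]
```

```bash
cat > gp.py <<'E'
from h import *
st=r.get_state();M=R.from_euler("xyz",st["tool_rot"]).as_matrix()
g=st["tcp_pos"]+M@np.array([176,-6.2,0]);print("t",st["clock"],"grip",g.round(1),"off home",(g-[461.2,330.7,95]).round(1),"tilt",M[:2,0].round(4),"F",(M.T@st["wrist_force"]).round(1))
E
python3 gp.py; for i in 1 2 3; do python3 -m handwheel '[[0.01,0,-0.005,0,0]]' >/dev/null; python3 gp.py; done
```

```text
t 34.0 grip [473.7 332.3 125.5] off home [12.5  1.6 30.5] tilt [ 0.0706 -0.0106] F [2.5 0.2 0.5]
t 34.125 grip [468.6 331.7 124.6] off home [ 7.4  1.  29.6] tilt [ 0.07   -0.0111] F [1.4 1.8 1. ]
t 34.25 grip [466.3 331.5 124.9] off home [ 5.1  0.8 29.9] tilt [ 0.0755 -0.0096] F [4.1 9.4 1.1]
t 34.375 grip [465.2 331.6 125.6] off home [ 4.   0.9 30.6] tilt [ 0.0833 -0.0064] F [ 8.9 10.7 -0.4]
```

```bash
for i in 1 2 3; do python3 -m handwheel '[[0.01,0.0005,-0.006,0,0]]' >/dev/null; python3 gp.py; done; python3 -m handwheel '[[0.01,0.004,0.001,0,0]]' >/dev/null; python3 gp.py
```

```text
t 34.5 grip [463.7 331.3 125.8] off home [ 2.5  0.6 30.8] tilt [ 0.0915 -0.0036] F [ 0.4  0.8 -0.4]
t 34.625 grip [461.5 330.8 125.8] off home [ 0.3  0.1 30.8] tilt [ 0.0985 -0.0016] F [ 7.1  8.5 -0. ]
t 34.75 grip [459.4 330.5 125.9] off home [-1.8 -0.2 30.9] tilt [0.1054 0.0007] F [0.9 4.1 2.1]
t 34.875 grip [461.1 330.7 122.8] off home [-0.1  0.  27.8] tilt [0.1067 0.0016] F [2.  0.2 0.1]
```

```bash
for i in 1 2 3; do python3 -m handwheel '[[0.01,0.007,-0.0007,0,0]]' >/dev/null; python3 gp.py; done;  for i in 1 2; do python3 -m handwheel '[[0.01,0.003,-0.0003,0,0]]' >/dev/null; python3 gp.py; done
```

```text
t 35.0 grip [460.8 330.8 115.6] off home [-0.4  0.1 20.6] tilt [0.1064 0.0017] F [ 1.6 -0.2  0.5]
t 35.125 grip [460.1 330.8 107.8] off home [-1.1  0.1 12.8] tilt [0.1053 0.0013] F [ 1.   1.  -0.4]
t 35.25 grip [460.  331.  100.1] off home [-1.2  0.3  5.1] tilt [0.1051 0.0015] F [1.3 1.3 0.1]
t 35.375 grip [460.1 331.1  96.5] off home [-1.1  0.4  1.5] tilt [0.1049 0.0015] F [0.7 1.2 0.2]
t 35.5 grip [460.3 331.2  93.4] off home [-0.9  0.5 -1.6] tilt [0.1052 0.0015] F [-20.2   1.4   4. ]
```

```bash
python3 -m handwheel '[[0.01,-0.0015,0,0,0],[0.05,0,0,0,0],[0.05,0,0,0,0],[0.05,0,0,0,0],[0.05,-0.03,0,0,0],[0.05,-0.03,0,0,0],[0.05,-0.03,0,0,0],[0.05,-0.02,0,0,0]]' 60
python3 - <<'E'
from h import *
im,d=cams.grab_frame("scene");h=cv2.cvtColor(im,cv2.COLOR_RGB2HSV);m=cv2.inRange(h,(6,160,90),(16,255,255));m[:150]=0;m[300:]=0;m[:,:140]=0;m[:,240:]=0
c=cam("scene");print(proj(c,[(461.2,330.7,130),(461.2,330.7,60)]).round(1))
for b in blobs(m,30):
    q=np.argwhere(b[3])[:,::-1]; print(b[:3]); 
    for v in range(q[:,1].min(),q[:,1].max()+1,6): print(v,q[q[:,1]==v][:,0].min(),q[q[:,1]==v][:,0].max())
E
python3 snap.py w14
```

```text
clock: 36.5
tcp_pos: [434.8, 330.8, 381.1]
tool_rot: [1.513, 1.471, -0.015]
wrist_force: [0.6, -0.1, -0.3]
grip_width: 49.5
[[182.8 210.2]
 [185.  239.2]]
(array([184.4, 226.2]), 332, [178, 210, 14, 32])
210 184 185
216 179 189
222 178 190
228 179 190
234 180 190
240 182 189
[435.1 331.4 383.4] grasp [451.  331.5 229.3]
[[ 1.029e-01  9.938e-01  4.310e-02]
 [ 6.000e-04  4.320e-02 -9.991e-01]
 [-9.947e-01  1.028e-01  3.800e-03]]
```

The pin is upright on the stand axis (image column 184→185.5, expected 183→185). Next is the tab on the right holder, whose rib I measured at (578.5,-85.2).

```bash
cat > ft.py <<'E'
import sys
from h import *
st=r.get_state();M=R.from_euler("xyz",st["tool_rot"]).as_matrix();t=np.array(list(map(float,sys.argv[1:4])))
f=st["tcp_pos"]+M@np.array([171,0,0]);print("t",st["clock"],"tip",f.round(1),"delta",(M.T@(t-f)).round(1),"yaw",np.degrees(np.arctan2(M[1,1],M[0,1])).round(1),"tilt",M[:2,0].round(4),"F",(M.T@st["wrist_force"]).round(1),"w",st["grip_width"].round(1))
E
python3 -m handwheel '[[0.026,0,0.012,0.047,0],[0.026,0,0.012,0.047,0],[0.026,0,0.012,0.047,0],[0.026,0,0.012,0.047,0],[0.026,0,0.012,0.047,0],[0.026,0,0.012,0.047,0],[0.026,0,0.012,0.047,0],[0.026,0,0.012,0.047,0]]' 20 >/dev/null; python3 -m handwheel '[[0.026,0,0,0.02,5],[0.026,0,0,0,4],[0.026,0,0,0,0],[0.026,0,0,0,0]]' >/dev/null; python3 ft.py 578.5 -85.2 100; python3 snap.py w15; python3 ch.py w15 180 330 0 215; python3 hm.py w15 | grep -v wood
```

```text
[548.6 -72.2 381.1] grasp [562.2 -72.  226.7]
[[ 0.0875  0.9891 -0.1181]
 [ 0.0012 -0.1187 -0.9929]
 [-0.9962  0.0868 -0.0116]]
chamber 3444 ctr [585.9 -76. ] sz [64.4 65.9] ang -6.8 medz 51.9
block 2
rib 103 ctr [579.2 -85. ] sz [12.7  7.2] ang -6.5 medz 68.5
rails 1488 ctr [637.1 -48. ] sz [ 76.3 229.2] ang -72.7 medz 26.2
tool yaw(y axis) -6.8
grasp [562.2 -72.  226.7]
hole ((156.95245361328125, 68.3098373413086), 37.426570892333984) 3967.5 [[704.3  11.   55. ]]
hole ((174.5, 32.5), 4.743516445159912) 32.5 [[734.8 -12.4  55. ]]
hole ((165.0, 26.0), 8.24631118774414) 47.5 [[741.6  -3.4  55. ]]
red [256.3 243.3] 42 z30 [[500.2 -65.2  30. ]]
blue [ 64.8 290.8] 1061 corners [[490.5, 203.2], [502.7, 159.1], [445.7, 152.7], [431.8, 198.4]] [467.7 178.3  45. ]
  edge 45.8 ang -74.6
  edge 57.3 ang -173.7Traceback (most recent call last):
  File "ft.py", line 4, in <module>
    f=st["tcp_pos"]+M@np.array([171,0,0]);print("t",st["clock"],"tip",f.round(1),"delta",(M.T@(t-f)).round(1),"yaw",np.degrees(np.arctan2(M[1,1],M[0,1])).round(1),"tilt",M[:2,0].round(4),"F",(M.T@st["wrist_force"]).round(1),"w",st["grip_width"].round(1))
                                                                                                                                                                                                                                    ^^^^^^^^^^^^^^^^^^^^^^
AttributeError: 'float' object has no attribute 'round'
```

```bash
sed -i 's/st\["grip_width"\].round(1)/round(st["grip_width"],1)/' ft.py; python3 ft.py 579 -85 80
```

```text
t 38.15 tip [563.5 -71.8 210.8] delta [131.6   5.5  12.8] yaw -6.8 tilt [0.0875 0.0012] F [ 0.8  0.2 -0.7] w 26.0
```

```bash
python3 -m handwheel '[[0.026,0.033,0.0015,0.0032,0],[0.026,0.033,0.0015,0.0032,0],[0.026,0.033,0.0015,0.0032,0],[0.026,0.025,0.001,0.0032,0],[0.026,0,0,0,0],[0.026,0,0,0,0]]' >/dev/null;  python3 ft.py 579 -85 60
```

```text
t 38.9 tip [580.5 -80.5  86.3] delta [26.  -3.4  5. ] yaw -6.3 tilt [0.0918 0.003 ] F [-0.4 -0.1 -0.8] w 25.8
```

```bash
python3 -m handwheel '[[0.026,0.01,-0.0015,0.005,0.5],[0.026,0.006,-0.001,0,0],[0.026,0,0,0,0]]' >/dev/null;  python3 ft.py 579 -85 60; python3 -m handwheel '[[0.026,0.004,-0.0004,0,0],[0.026,0.003,-0.0003,0,0]]' >/dev/null;  python3 ft.py 579 -85 60
```

```text
t 39.275 tip [580.1 -85.4  71.5] delta [11.3 -2.2 -0.1] yaw -6.8 tilt [0.0957 0.0024] F [-0.5 -0.7  0.3] w 26.5
t 39.525 tip [580.5 -85.3  64.7] delta [ 4.5 -2.  -0. ] yaw -6.8 tilt [0.0968 0.0022] F [-0.3 -0.1 -0.4] w 26.0
```

```bash
for i in 1 2 3; do python3 -m handwheel '[[0.026,0.002,-0.0005,0,0]]' >/dev/null;  python3 ft.py 579 -85 60; done
```

```text
t 39.65 tip [580.2 -85.2  62.4] delta [ 2.3 -1.4 -0. ] yaw -6.8 tilt [0.0967 0.0022] F [-0.6 -1.  -0.5] w 26.0
t 39.775 tip [579.9 -85.   60.2] delta [ 0.2 -0.9  0.1] yaw -6.8 tilt [0.0967 0.0023] F [ 0.5  0.5 -0.1] w 26.1
t 39.9 tip [579.6 -85.   58.1] delta [-2.  -0.4  0.1] yaw -6.8 tilt [0.0967 0.0023] F [ 0.5  0.5 -0.4] w 26.3
```

```bash
for i in 1 2 3 4 5 6 7; do python3 -m handwheel '[[0.026,0,0,-0.005,0]]' >/dev/null;  python3 ft.py 579 -85 60; done
```

```text
t 40.025 tip [580.  -80.3  57.9] delta [-2.2 -0.2  4.8] yaw -6.9 tilt [0.0963 0.0021] F [-0.7  0.3  1.2] w 26.2
t 40.15 tip [580.7 -75.1  58. ] delta [-2.1 -0.3 10. ] yaw -6.9 tilt [0.0965 0.0019] F [0.  0.1 2.2] w 25.9
t 40.275 tip [581.3 -70.4  58.1] delta [-2.1 -0.4 14.7] yaw -6.9 tilt [0.0965 0.0012] F [ 1.2 -0.   2.3] w 26.1
t 40.4 tip [581.9 -65.5  58.1] delta [-2.2 -0.4 19.7] yaw -6.9 tilt [0.0964 0.0007] F [2.1 0.8 1.9] w 26.0
t 40.525 tip [582.6 -60.4  58.1] delta [-2.2 -0.4 24.9] yaw -6.9 tilt [0.0965 0.0004] F [1.8 0.2 2.4] w 25.8
t 40.65 tip [583.  -56.4  58.1] delta [-2.2 -0.4 28.9] yaw -6.9 tilt [ 0.0959 -0.0013] F [ 1.2  1.7 13.2] w 25.7
t 40.775 tip [583.1 -56.3  58.1] delta [-2.1 -0.3 29. ] yaw -7.0 tilt [ 0.0944 -0.0072] F [ 0.8  1.7 17. ] w 25.9
```

```bash
python3 -m handwheel '[[0.026,0,0,0.006,0],[0.026,-0.02,0,0,0],[0.026,-0.04,0,0,0],[0.026,-0.04,0,0.02,0],[0.026,-0.04,-0.03,0.04,0],[0.026,-0.03,-0.04,0.04,0],[0.026,0,-0.03,0.04,0],[0.026,0,0,0,0]]'; python3 snap.py w16; python3 ch.py w16 60 330 0 230;python3 - <<'E'
from h import *
im,d=cams.grab_frame("scene");t,d=cams.grab_frame("top");w=cv2.imread("pics/w16.png")
cv2.imwrite("pics/final.png",np.vstack([np.hstack([cv2.resize(t[120:250,100:300,::-1],(400,260)),cv2.resize(w[0:260],(400,260))]),cv2.resize(im[150:290,100:400,::-1],(800,330))]))
c=cam("top")
for b in blobs(mask(t,"red")|mask(t,"red2"),3):
    if 140<b[0][1]<240 and b[0][0]<340: print("top red",b[0],b[1],cast(c,[b[0]],27).round(1))
E
```

```text
clock: 41.78
tcp_pos: [434.2, -181.1, 399.8]
tool_rot: [1.634, 1.464, -0.047]
wrist_force: [0.4, -0.0, 0.7]
grip_width: 26.0
[ 434.2 -181.1  399.8] grasp [ 450.7 -181.9  245.7]
[[ 0.1064  0.9882 -0.11  ]
 [-0.005  -0.1101 -0.9939]
 [-0.9943  0.1063 -0.0068]]
chamber 3452 ctr [ 617.4 -129.1] sz [248.4  94.7] ang -54.4 medz 51.8
block 1691 ctr [ 589.5 -130.2] sz [279.1  94.6] ang -44.9 medz 45.8
rib 132 ctr [580.6 -65.9] sz [12.8  8.8] ang -11.7 medz 68.1
rails 2955 ctr [ 568.6 -101.8] sz [226.7 277.2] ang -7.6 medz 28.8
tool yaw(y axis) -6.4
top red [317.1 173.7] 14 [[583.8 -89.8  27. ]]
top red [309.1 200.7] 9 [[504.4 -68.5  27. ]]
top red [221. 209.] 7 [[468.6 177.9  27. ]]
```

View pics/final.png

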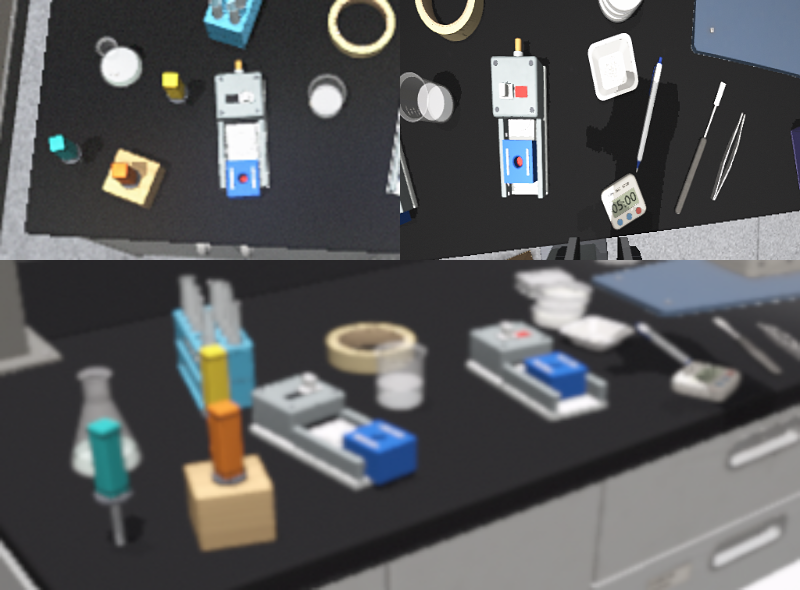

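The final views show the left tray fully out with its tab untouched, the right tray partly out with its red field uncovered, and the pin upright and seated in its stand. The beaker, timer and boat are in place, so I'm handing in.

```bash
python3 -c "
from plant import job
print(job.sign_off())"
```

```text
the job is handed in; nothing more can be done
None
```

The job is done and handed in at about 42 s of robot time. The left tray runs free and is fully out, the right one sticks and is rejected, and the pin is back in its stand. The sign-off gave no verdict, so this rests on my own last checks.

| Check | Result |
|---|---|
| Left tray (free) | Ran to its stop: bore 60 mm from home by camera; its tab was not touched |
| Right tray (sticks) | About 25 mm out; blocked at the same place on two tries with the button held down |
| Right reject tab | Pushed to its stop; rib moved about 19 mm, red field uncovered |
| Pin | Standing upright, its shoulder on the stand |
| Beaker, timer, weighing boat | No movement seen in the final pictures; displacement not measured |
| Forces I read | Up to about 22 N at the wrist while the pin was on a holder |

**What went wrong on the way:**
- **Left tray slipped back:** after the first push it went back to about 48 mm when I eased off with the button still held. I pushed it out again and lifted clear while still pushing.
- **Tool and pin tilted:** side loads tilted the tool and turned the pin in the grip. I straightened them by leaning the shaft on the left holder's chamber at about 10–15 N, and on the stand's hole.

**Not settled:** the right tray's stop is close to the 24 mm catch notch. I can't tell from position alone that it is the sticking point, but the button was fully down on both tries.

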